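# Make up the sampling set: nested pans, tape rolls, lid

## Robot

A 7-joint arm with a two-finger parallel gripper is mounted at the origin on a cart in front of the work surface, level with it; the furniture and walls round the work are solid. World frame = base frame: x ahead of the robot, y to its left, z up, the work surface at z = 0. Lengths are in m, angles in rad, forces in N, time in s.
With the tool pointing down it reaches from about 0.4 to 0.875 m from the base axis. Payload 19.3 kg.
Tool frame: the origin (TCP) lies where the fingers leave the gripper's body, on its centre line; the fingertips stand bot.tip_reach ahead of it and the grasp point (between the pads) lies 54 mm ahead of it (bot.tip_reach is the distance from the TCP to the fingertips, in m); z points along the fingers, y is the line along which they close (so a half turn about z gives the same grasp; the last joint's range is limited). The gripper opens to 85 mm and grips with 20 to 120 N. Pads are 22 mm wide; open, the fingers measure 114 mm over their backs; the gripper's body (76 mm by 85 mm) begins 54 mm behind the grasp point. The pads swing forward as they close: fully open they stand 13 mm farther back than shut.
Start: joints at [-1.288, 0.521, -0.036, 1.599, 0.021, 1.021, -0.113], TCP at [0.216, 0.586, 0.304] pointing down, gripper open.
Joint ranges: [-2.91, 2.91], [-0.3, 2.13], [-1.5, 1.42], [0.17, 2.43], [-1.26, 4.41], [0.16, 1.93], [-2.52, 2.52]. Speed limits (rad/s): [1.89, 1.89, 2.39, 2.39, 3.01, 3.01, 3.01].

## Interface

Orientations are given as [roll, pitch, yaw] about the fixed x, y, z axes, in that order (R = Rz(yaw) Ry(pitch) Rx(roll)).
In Python, from workcell import bot gives the robot as it stands. The module is installed in compiled form; this text tells all that it offers.
- The arm moves only by the shell command python3 -m jog 'ROWS' [FORCE]. ROWS is JSON, a list that holds one entry, the list of rows, each a list of 7 numbers: the shift along the tool's x, y, z in mm, then the turn, a rotation vector about the tool's x, y, z in rad, then the opening, from 0 (shut) to 1 (fully open). In form: [[[tx, ty, tz, wx, wy, wz, fingers], ...]]. A call has 1 to 5 rows; each row shifts and turns the commanded pose from where the row before left it, along the tool's axes as they then stand; what a row does not reach is not made up. A row lasts 1/10 s, in which the tool goes at most 50 mm and 8.59 degrees, less where a joint would pass 70% of its speed; a pose out of reach is approached as far as the arm can. A call is refused whole if a number of a shift passes 50 or a number of a turn 0.15, either way. A call with a gripper value outside its range is refused whole. The fingers move at their own pace and stop on an object; FORCE is the grip in N (left out, the last holds). Time passes only in rows, so rows that do not move let the fingers close. It gives the time, the measured TCP pose, the force, the opening and the grip force at its end, in the units of the state.
- bot.observe(): the state, without advancing time (a new reading comes with each control period).
- bot.grab_frame(name): name is "scene" or "top" or "wrist"; returns a dict with "img" (480x640x3 uint8, red, green, blue), "intrinsics" (3x3 intrinsics, pixels), "R" (3x3) and "t" (3): a world point X has camera coordinates R X + t; the wrist camera has in their place "tool_from_camera" (4x4, takes a point from camera to tool coordinates, whose origin is the TCP and whose axes are the flange's). Camera axes: x right, y down, z forward; pixel columns grow to the right and rows downward; lengths in m; the calibration is good to about 2 mm. A picture is of the moment at which its call begins: read the wrist's pose just before it. There is no depth.
- bot.job_done(): hands the job in; it is judged then, once.
Trained networks look in a picture, given as the dict that the camera call returned (one of the last four; its "shot" number tells which), for a name from the list of things; names that differ only in an ending like _2 or _b are one class to them, and where a whole thing is asked for, a point or a joint stands for the part that bears it (a point fixed in the world has none). Each returns a list of dicts, best first, with "conf" (0 to 1); they miss things now and then, are a little off and sometimes report something else, mostly with a low value. They report only what shows in the picture. A call takes as long as a camera call. They do not tell look-alikes from the thing itself.
- bot.trace(query, picture): "region" (480x640 bool, what is visible of it).
- bot.spot_point(query, picture): "xyz" ([x, y, z] in m, in world coordinates, good to about 4 mm: a listed point, or the origin of a listed thing).
The state is a dict: "clock": time; "qpos": joint angles; "qd": joint speeds; "joint_efforts": joint torques, N m; "position": TCP position; "tool_rot": TCP orientation; "force": force on the tool from outside, world axes, zero at the start; "moment": the same for the moment, N m; "grip_width": finger opening in m; "finger_force": force on a finger pad.
Only numpy, scipy, OpenCV 4.12 (cv2) and the standard library are available. Lean on these libraries where they do the work, as an engineer would, in place of code of your own. Each camera call takes 0.05 s, during which the arm holds its last target. There are 200 camera calls.

## Task

Make up the sampling set: nest all the steel pans that are here one in another on the round stand, each fully home and level, handles fanned out side by side over the stand's open front, none above another, with a finger's room between them. Draw the roll holder's sprung bail up and back until its catch holds it, slide both rolls of sealing tape up off their spindles and lay them flat, one on the other, in the topmost pan, then close that pan with the lid. Leave the bail hooked open, and the red bin where it is.

Things in the scene. Friction and masses are not known exactly. Their poses are not given: they have to be found in the camera images.
- stand: the pan stand, fixed: round grey base 164 mm across and 10 mm high with a cork seat in the middle of its top, and three steel posts of 8 mm (rubber tips, top 88 mm above the desk) 71 mm from the centre at its back and its two sides (at 0 and +-75 degrees from its +x); its -x half is the open front, without posts. Origin: centre of the underside
- stand_seat (a point): centre of the cork seat, on the top face of the stand's base, where the lowest pan stands; round it runs a lip 4 mm high, 100 mm across inside (6 mm play round a pan's foot)
- pan_a: stacking steel pan, one of four alike: tapered bowl, rim 120 mm, foot 88 mm across, 60 mm high, 0.18 kg; walls 2 mm, floor 20 mm thick, so it is 40 mm deep inside, 94 mm across at the inner floor. A pan set in another stands on its floor, 20 mm higher, with 1 to 3 mm play. One stub handle on its -x side. Origin: centre of the underside, z up. Absent in some starts
- pan_a_grip (a point): middle of that pan's black grip, 92 mm out from the pan's axis, 50 mm above its underside. The grip is 16 mm wide (pan y), 28 mm deep, from 68 to 122 mm out, 36 to 64 mm above the underside: deeper than the 20 mm step, so two handles in line keep the upper pan from seating. A flat strap under the rim joins it to the bowl
- pan_b: stacking steel pan, one of four alike: tapered bowl, rim 120 mm, foot 88 mm across, 60 mm high, 0.18 kg; walls 2 mm, floor 20 mm thick, so it is 40 mm deep inside, 94 mm across at the inner floor. A pan set in another stands on its floor, 20 mm higher, with 1 to 3 mm play. One stub handle on its -x side. Origin: centre of the underside, z up. Absent in some starts
- pan_b_grip (a point): middle of that pan's black grip, 92 mm out from the pan's axis, 50 mm above its underside. The grip is 16 mm wide (pan y), 28 mm deep, from 68 to 122 mm out, 36 to 64 mm above the underside: deeper than the 20 mm step, so two handles in line keep the upper pan from seating. A flat strap under the rim joins it to the bowl
- pan_c: stacking steel pan, one of four alike: tapered bowl, rim 120 mm, foot 88 mm across, 60 mm high, 0.18 kg; walls 2 mm, floor 20 mm thick, so it is 40 mm deep inside, 94 mm across at the inner floor. A pan set in another stands on its floor, 20 mm higher, with 1 to 3 mm play. One stub handle on its -x side. Origin: centre of the underside, z up. Absent in some starts
- pan_c_grip (a point): middle of that pan's black grip, 92 mm out from the pan's axis, 50 mm above its underside. The grip is 16 mm wide (pan y), 28 mm deep, from 68 to 122 mm out, 36 to 64 mm above the underside: deeper than the 20 mm step, so two handles in line keep the upper pan from seating. A flat strap under the rim joins it to the bowl
- pan_d: stacking steel pan, one of four alike: tapered bowl, rim 120 mm, foot 88 mm across, 60 mm high, 0.18 kg; walls 2 mm, floor 20 mm thick, so it is 40 mm deep inside, 94 mm across at the inner floor. A pan set in another stands on its floor, 20 mm higher, with 1 to 3 mm play. One stub handle on its -x side. Origin: centre of the underside, z up. Absent in some starts
- pan_d_grip (a point): middle of that pan's black grip, 92 mm out from the pan's axis, 50 mm above its underside. The grip is 16 mm wide (pan y), 28 mm deep, from 68 to 122 mm out, 36 to 64 mm above the underside: deeper than the 20 mm step, so two handles in line keep the upper pan from seating. A flat strap under the rim joins it to the bowl
- lid: lid of the set, lying on the desk: steel disc 121 mm across whose underside is 6 mm above the origin, with a skirt 104 mm across, 6 mm deep, that drops inside a pan's rim (4 mm play), and a black knob in the middle, 24 mm across, from 15 to 30 mm above the origin. 0.10 kg. Closed on a pan, its origin is 54 mm above that pan's. Origin: centre of the skirt's underside
- holder: the roll holder, fixed: aluminium base 12 mm high (x -35 to 95 mm, y +-112 mm from the origin) with two upright steel spindles of 18 mm diameter at x 0, y +-45 mm, tops 52 mm above the desk, and a sprung hold-down bail hinged behind them that keeps the rolls from coming off. Origin: on the desk between the spindles
- bail (a joint): angle of the bail about its hinge (along the holder's y): 0 down over the rolls, growing as its bar is lifted up and over to the back (+x of the holder); stop at 2.4. A spring pulls it to 0 (about 1.6 N at the bar when down, 4.8 N at the stop). From 1.6 to 2.0 it pushes the catch aside; past 2.05 the catch snaps in front of it and holds it at 2.0 when let go
- bail_bar (a point): middle of the bail's round bar (8 mm; a black sleeve of 11 mm round its middle 40 mm), parallel to the holder's y, 75 mm from the hinge; when down it lies 20 mm in front of the spindles' axes, 47 mm above the desk. Two side arms join it to the hinge, 88 mm either side of the middle
- bail_hinge (a point): middle of the bail's hinge axis: 55 mm behind (+x of the holder) the spindles' axes, 47 mm above the desk
- catch (a joint): travel of the catch in m, 0 at rest: a light sprung plunger (about 1 N) on the bracket at the holder's +y end, with a ramp that the bail's +y side arm pushes aside; knocking it or its knob outward (+y) lets the bail fly shut
- roll_a: roll of white sealing tape on a card core, 52 mm across, 18 mm wide, bore 24 mm, 0.05 kg; it lies flat on a spindle of the holder, under the bail's bar. Origin: centre of its underside, z along its bore
- spindle_a (a point): axis of the spindle that roll_a lies on, at the height of that roll's underside (22 mm above the desk); the spindle rises 30 mm from here, 12 mm out of the roll
- roll_b: roll of white sealing tape on a card core, 52 mm across, 18 mm wide, bore 24 mm, 0.05 kg; it lies flat on a spindle of the holder, under the bail's bar. Origin: centre of its underside, z along its bore
- spindle_b (a point): axis of the spindle that roll_b lies on, at the height of that roll's underside (22 mm above the desk); the spindle rises 30 mm from here, 12 mm out of the roll
- bin_tnuts: small open red bin, 70 x 100 x 35 mm, a bystander; origin at the centre of its underside
Not all that is in view belongs to the job. Leave any purple look-alike of the roll_a alone.

How it is judged:
By the outcome, as a careful person would: the job done as asked, in the order asked, and still so for the second after the job is handed in, with the robot touching nothing.
Of pan_a, pan_b, pan_c, pan_d only 3 to 4 are there at a start; the rules pass over those that are not, and their reading is None.
At some moment in a run one of pan_a, pan_b, pan_c, pan_d, lid may be knocked a few centimetres aside while the robot is not near it.
Once in a run the grip may slacken for a moment while it holds something.
It also fails if it takes over 200 s, if anything falls off the work surface, if the arm or the gripper's body presses on something with over 40 N, if the wrist force passes 120 N, or if a joint passes its speed limit or range.

## Working session

There is one attempt and no reset: what is moved stays moved. The work goes in short steps, Python scripts to look and compute and a shell command to move; the robot and the scene stay as the last step left them, time stands still between calls to the robot, and variables do not carry over. Pictures are saved under pics/ and viewed, at most 14 in all, crops included, and the job is handed in when it is done.

```bash
mkdir -p pics; cat > h.py <<'E'
import numpy as np, cv2
from workcell import bot
from scipy.spatial.transform import Rotation as Ro
def save(f,n): cv2.imwrite('pics/'+n,f['img'][:,:,::-1])
def pts(f,names,mx=4,mc=0.2):
    for q in names:
        for d in bot.spot_point(q,f)[:mx]:
            if d['conf']>mc: print(q,round(d['conf'],2),np.round(np.array(d['xyz'])*1000,0))
E
python3 - <<'E'
from h import *
s=bot.observe(); print({k:np.round(v,3) for k,v in s.items()}, bot.tip_reach)
f=bot.grab_frame('scene'); save(f,'s1.png')
g=bot.grab_frame('top'); save(g,'t1.png')
for x in (g,f):
    pts(x,['stand','stand_seat','pan_a','pan_a_grip','lid','holder','bail_bar','bail_hinge','roll_a','spindle_a','bin_tnuts'],5); print()
print(g['R'],g['t'],g['intrinsics'])
E
```

```text
{'clock': np.float64(0.0), 'qpos': array([-1.288,  0.522, -0.036,  1.6  ,  0.021,  1.021, -0.113]), 'qd': array([ 0.001,  0.001,  0.001,  0.001,  0.   , -0.   , -0.001]), 'joint_efforts': array([ 2.0000e-03, -9.2710e+01,  1.9810e+00, -3.6993e+01,  1.8000e-02,
        8.0000e-03, -0.0000e+00]), 'position': array([0.216, 0.586, 0.303]), 'tool_rot': array([-3.14 ,  0.   ,  2.789]), 'force': array([ 0.691, -0.385,  0.554]), 'moment': array([0.001, 0.042, 0.001]), 'finger_force': np.float64(0.0), 'grip_width': np.float64(0.085)} 0.0726
stand 0.57 [643. -99.   2.]
stand_seat 0.62 [647. -97.  12.]
pan_a 0.91 [458. 256.   1.]
pan_a 0.84 [ 433. -277.    4.]
pan_a 0.64 [ 588. -422.    1.]
pan_a_grip 0.79 [382. 314.  51.]
pan_a_grip 0.74 [421.  76.  -6.]
lid 0.9 [420.  75.  -6.]
holder 0.8 [584. 154.  -1.]
holder 0.55 [ 432. -275.    4.]
holder 0.31 [457. 257.   2.]
bail_bar 0.61 [562. 158.  47.]
bail_hinge 0.73 [640. 146.  48.]
roll_a 0.72 [576. 105.  18.]
roll_a 0.63 [591. 204.  20.]
roll_a 0.53 [420. -97.   4.]
roll_a 0.51 [ 618. -248.   -3.]
roll_a 0.48 [306. 387.  -6.]
spindle_a 0.86 [576.
[... 401 characters left out ...]
6.]
bail_bar 0.24 [ 355. -227.   49.]
bail_hinge 0.72 [641. 151.  40.]
bail_hinge 0.44 [593. 200.  22.]
roll_a 0.8 [308. 387.   1.]
roll_a 0.71 [583. 110.  22.]
roll_a 0.7 [ 617. -244.   -4.]
roll_a 0.65 [419. -98.  -4.]
roll_a 0.52 [591. 203.  22.]
spindle_a 0.87 [585. 200.  18.]
spindle_a 0.58 [576. 110.  21.]
bin_tnuts 0.77 [754.  31.   2.]
bin_tnuts 0.66 [ 587. -423.   -2.]

[[ 1.56291433e-02 -9.99877856e-01 -6.10130095e-05]
 [-9.84778510e-01 -1.53825600e-02 -1.73131924e-01]
 [ 1.73109838e-01  2.76598794e-03 -9.84898641e-01]] [-0.02493474  0.55382801  1.74689541] [[593.54571594   0.         322.7258058 ]
 [  0.         593.54571594 238.85757414]
 [  0.           0.           1.        ]]
```

View pics/t1.png

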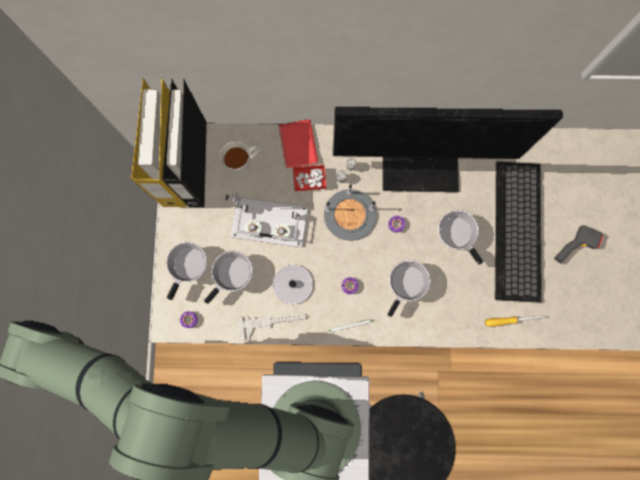

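View pics/s1.png

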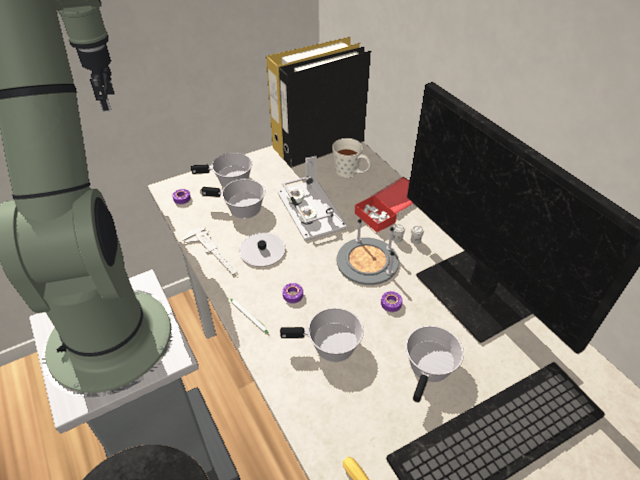

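```bash
cat >> h.py <<'E'
from scipy.optimize import minimize
def proj(f,X):
    c=np.asarray(X)@f['R'].T+f['t']; p=c@f['intrinsics'].T; return p[:,:2]/p[:,2:]
A=np.linspace(0,2*np.pi,48,endpoint=False)
def circ(r,z,x=0,y=0): return np.c_[x+r*np.cos(A),y+r*np.sin(A),np.full(48,z)]
def box(a,b,c): return np.array([[x,y,z] for x in a for y in b for z in c],float)
M={'pan':[np.r_[circ(.060,.06),circ(.044,0)],box((-.122,-.068),(-.008,.008),(.036,.064)),box((-.07,-.05),(-.006,.006),(.05,.056))],
 'lid':[np.r_[circ(.0605,.006),circ(.0605,.008)],np.r_[circ(.012,.015),circ(.012,.03)]],
 'roll':[np.r_[circ(.026,0),circ(.026,.018)]],
 'stand':[np.r_[circ(.082,0),circ(.082,.01)]]+[np.r_[circ(.004,0.01,.071*np.cos(a),.071*np.sin(a)),circ(.004,.088,.071*np.cos(a),.071*np.sin(a))] for a in np.radians([0,75,-75])]}
def render(f,kind,x,y,yaw,z=0,S=6,roi=None):
    m=np.zeros((roi[3]*S,roi[2]*S),np.uint8); c,s=np.cos(yaw),np.sin(yaw)
    for P in M[kind]:
        X=P@np.array([[c,s,0],[-s,c,0],[0,0,1]])+[x,y,z]
        p=(proj(f,X)-roi[:2]+.5)*S
        cv2.fillConvexPoly(m,cv2.convexHull(np.round(p*16).astype(np.int32)),255,shift=4)
    return cv2.resize(m,(roi[2],roi[3]),interpolation=cv2.INTER_AREA)/255.
def fit(obs,kind,x,y,yaw,z=0,R=26):
    """obs: list of (frame, region)"""
    data=[]
    for f,g in obs:
        u,v=proj(f,[[x,y,z+.03]])[0].astype(int); w=R*2 if kind in('pan','stand') else R
        x0,y0=max(0,u-w),max(0,v-w); roi=(x0,y0,min(640,u+w)-x0,min(480,v+w)-y0)
        data.append((f,g[roi[1]:roi[1]+roi[3],x0:x0+roi[2]].astype(float),roi))
    def cost(p): return sum(np.abs(render(f,kind,x+p[0]/1e3,y+p[1]/1e3,yaw+p[2]*.02,z,roi=roi)-g).sum()/max(g.sum(),1) for f,g,roi in data)
    best=min((minimize(cost,[a,b,c],method='Nelder-Mead',options=dict(initial_simplex=np.array([[a,b,c],[a+4,b,c],[a,b+4,c],[a,b,c+4]]),xatol=.05,fatol=1e-4)) for a,b,c in[(0,0,0),(3,-3,5),(-3,3,-5)]),key=lambda r:r.fun)
    p=best.x; return np.array([x+p[0]/1e3,y+p[1]/1e3,yaw+p[2]*.02]),best.fun/len(data)
def region(f,q,x,y,z=.03):
    u=proj(f,[[x,y,z]])[0]
    c=[d for d in bot.trace(q,f) if np.linalg.norm(np.argwhere(d['region']).mean(0)[::-1]-u)<25]
    return c[0]['region'] if c else None
E
python3 - <<'E'
from h import *
g=bot.grab_frame('top'); f=bot.grab_frame('scene')
for kind,q,L in [('pan','pan_a',[(.456,.255,.67),(.479,.389,.6),(.434,-.277,-.57),(.589,-.424,.0)]),('lid','lid',[(.420,.072,0)]),('roll','roll_a',[(.580,.108,0),(.591,.203,0)]),('stand','stand',[(.642,-.098,0)])]:
    for x,y,yaw in L:
        z=.022 if kind=='roll' else 0
        if kind=='pan':
            # yaw guess scan
            pass
        obs=[(h,region(h,q,x,y)) for h in (g,f)]
        print(q,[None if r is None else int(r.sum()) for _,r in obs])
        for o in obs+[None]:
            oo=[p for p in (obs if o is None else [o]) if p[1] is not None]
            if not oo: continue
            yaws=[yaw] if kind!='pan' else [yaw,yaw+.4,yaw-.4,yaw+.8,yaw-.8]
            r,c=min((fit(oo,kind,x,y,a,z) for a in yaws),key=lambda t:t[1])
            print('  ',np.round(r[:2]*1000,1),round(r[2],3),round(c,3))
a=cv2.resize(g['img'][165:265,215:405],None,fx=4,fy=4,interpolation=cv2.INTER_CUBIC)
cv2.imwrite('pics/c1.png',a[:,:,::-1])
E
```

```text
pan_a [1399, 1450]
   [453.6 254. ] 0.902 0.197
   [455.9 252.2] -0.683 0.068
   [455.  253.5] -0.668 0.07
pan_a [1470, 1196]
   [478.1 391.4] -0.415 0.053
   [481.3 393.5] -0.355 0.192
   [479.3 391.4] -0.406 0.126
pan_a [1425, 2583]
   [ 433.9 -273.3] -0.507 0.04
   [ 436.4 -275.6] -0.508 0.035
   [ 435.2 -274.7] -0.513 0.05
pan_a [1405, 2654]
   [ 588.9 -422.4] 0.592 0.046
   [ 593.  -424.2] 0.602 0.033
   [ 591.7 -423.5] 0.599 0.069
lid [1245, 1182]
   [421.6  75.5] -0.081 0.026
   [424.9  73.1] 0.123 0.035
   [423.3  74.5] -0.052 0.048
roll_a [178, 164]
   [580.6 111.8] -0.051 0.402
   [592.5 197.1] -0.543 0.548
   [580.6 111.7] -0.048 1.545
roll_a [169, 164]
   [589.8 200.6] -0.081 0.529
   [592.4 197.1] 0.135 0.549
   [593.3 199.1] 0.162 0.586
stand [None, 2475]
   [646.4 -99.3] 0.05 0.045
   [646.4 -99.3] 0.05 0.045
```

View pics/c1.png

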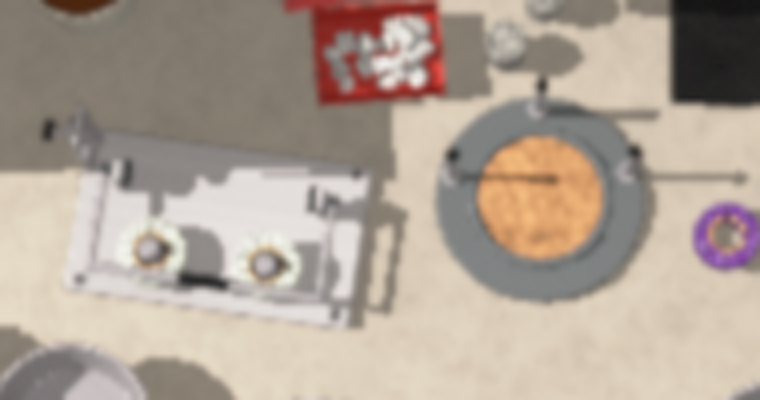

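```bash
cat >> h.py <<'E'
def go(x,y,z,yaw,note=''):
    s=bot.observe(); p=s['position']; R=Ro.from_euler('xyz',s['tool_rot']).as_matrix()
    w=(s['tool_rot'][2]-yaw+np.pi)%(2*np.pi)-np.pi
    T=Ro.from_euler('xyz',[np.pi,0,yaw]).as_matrix()
    rv=Ro.from_matrix(R.T@T).as_rotvec()
    print(note,'t',round(float(s['clock']),2),'at',np.round(p*1000,1),np.round(s['tool_rot'],3),'TURN',np.round(rv,3),'then SHIFT',np.round(T.T@(np.array([x,y,z])-p)*1000,1),'grip',np.round(s['grip_width']*1000,1),np.round(s['finger_force'],1),'F',np.round(s['force'],1))
def grip(px,py,yaw,out=.092): return px-out*np.cos(yaw),py-out*np.sin(yaw)
def tcp_to_pan(out=.092,flip=True):
    s=bot.observe(); a=s['tool_rot'][2]-(np.pi if flip else 0); p=s['position']
    return p[0]+out*np.cos(a),p[1]+out*np.sin(a),p[2]-.104,a
def ray(f,u,v,z):
    d=f['R'].T@(np.linalg.inv(f['intrinsics'])@[u,v,1]); C=-f['R'].T@f['t']; return C+d*(z-C[2])/d[2]
E
python3 - <<'E'
from h import *
g=bot.grab_frame('top')
# stand: grey base + seat by outline guess
print('stand',[ray(g,215+544/4-.375,165+v/4-.375,.01)*1000 for v in (197,198)])
for n,(u,v) in dict(pb=(540,112),pl=(452,175),pr=(630,172)).items(): print(n,ray(g,215+u/4-.375,165+v/4-.375,.01)*1000)
print('sleeve',ray(g,215+203/4-.375,165+281/4-.375,.047)*1000)
print('sp',[ray(g,215+u/4-.375,165+v/4-.375,.052)*1000 for u,v in((151,246),(266,263))])
x,y=grip(.455,.2525,-.668); go(x,y,.2,2.474)
E
```

```text
stand [array([ 641.19530595, -101.7791973 ,   10.        ]), array([ 640.39926508, -101.78516138,   10.        ])]
pb [709.24669166 -98.13641284  10.        ]
pl [657.61840013 -29.93774549  10.        ]
pr [ 662.18208326 -168.67779624   10.        ]
sleeve [563.91747327 157.689152    47.        ]
sp [array([589.33408602, 197.43655392,  52.        ]), array([577.59206633, 109.97998474,  52.        ])]
 t 2.15 at [216.  586.5 303.9] [-3.142 -0.     2.789] TURN [-0.    -0.     0.315] then SHIFT [-302.5 -114.3  103.9] grip 85.3 0.0 F [0.2 1.6 0.3]
```

```bash
python3 -m jog '[[[0,0,0,0,0,0.105,1],[0,0,0,0,0,0.105,1],[0,0,0,0,0,0.105,1],[-30,-11,10,0,0,0,1],[-30,-11,10,0,0,0,1]]]' 80; python3 -m jog '[[[-30,-11,10,0,0,0,1],[-30,-11,10,0,0,0,1],[-30,-12,10,0,0,0,1],[-30,-12,11,0,0,0,1],[-30,-12,11,0,0,0,1]]]'; python3 -m jog '[[[-30,-12,11,0,0,0,1],[-30,-12,11,0,0,0,1],[-32,-11,10,0,0,0,1],[0,0,0,0,0,0,1],[0,0,0,0,0,0,1]]]'
python3 - <<'E'
from h import *
x,y=grip(.455,.2525,-.668); go(x,y,.104,2.474)
f=bot.grab_frame('wrist'); save(f,'w1.png'); np.save('tfc.npy',f['tool_from_camera']); print(np.round(f['tool_from_camera'],3),f['intrinsics'][0])
E
```

```text
clock: 2.65
position: [0.2493, 0.5317, 0.2835]
tool_rot: [3.141, -0.0, 2.475]
force: [0.1, 0.6, -0.1]
grip_width: 0.0856
finger_force: 0.0
clock: 3.15
position: [0.3318, 0.3925, 0.2317]
tool_rot: [3.141, 0.0, 2.474]
force: [0.3, 0.4, -0.4]
grip_width: 0.0857
finger_force: 0.0
clock: 3.65
position: [0.3822, 0.3089, 0.1999]
tool_rot: [-3.141, -0.0, 2.472]
force: [-0.2, -0.3, 0.2]
grip_width: 0.085
finger_force: 0.0
 t 3.65 at [382.2 308.9 199.9] [-3.141 -0.     2.472] TURN [-0.    -0.    -0.002] then SHIFT [-0.1  0.9 95.9] grip 85.0 0.0 F [-0.2 -0.3  0.2]
[[ 0.    -0.951 -0.31   0.079]
 [ 1.     0.001 -0.001  0.001]
 [ 0.001 -0.31   0.951 -0.07 ]
 [ 0.     0.     0.     1.   ]] [382.40398618   0.         321.13803289]
```

View pics/w1.png

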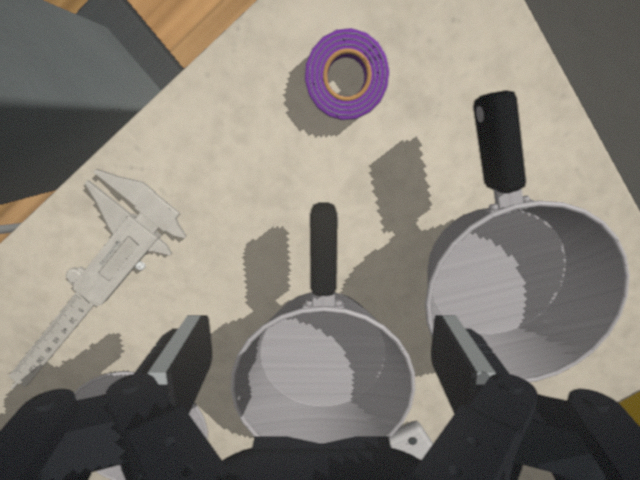

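```bash
cat >> h.py <<'E'
def wrist():
    s=bot.observe(); f=bot.grab_frame('wrist'); T=np.eye(4); T[:3,:3]=Ro.from_euler('xyz',s['tool_rot']).as_matrix(); T[:3,3]=s['position']
    W=np.linalg.inv(T@f['tool_from_camera']); f=dict(f); f['R']=W[:3,:3]; f['t']=W[:3,3]; return f
E
python3 - <<'E'
from h import *
f=wrist()
s=bot.observe()
for u,v,z in((322,203,.064),(323,297,.064),(313,250,.064),(335,250,.064)):
    P=ray(f,u,v,z); d=P-s['position']; T=Ro.from_euler('xyz',s['tool_rot']).as_matrix(); print(np.round(P*1000,1),np.round(T.T@d*1000,1))
E
```

```text
[355.3 332.7  64. ] [ 34.6   1.5 136.2]
[400.2 298.1  64. ] [-22.1   2.1 136.1]
[373.5 311.9  64. ] [  7.4  -3.6 136.1]
[381.2 321.7  64. ] [  7.4   8.9 136.2]
```

```bash
python3 -m jog '[[[1,0,25,0,0,0,1],[1,1,25,0,0,0,1],[1,0.5,25,0,0,0,1],[0,0,15,0,0,0,1],[0,0,6,0,0,0,0.6]]]' 80; python3 -m jog '[[[0,0,0,0,0,0,0],[0,0,0,0,0,0,0],[0,0,0,0,0,0,0],[0,0,0,0,0,0,0],[0,0,0,0,0,0,0]]]' 80;  python3 -m jog '[[[0,0,-10,0,0,0,0],[0,0,-20,0,0,0,0],[0,0,-40,0,0,0,0],[0,0,-40,0,0,0,0],[0,0,-40,0,0,0,0]]]'
python3 - <<'E'
from h import *
x,y=grip(.642,-.101,-.3+.03); go(x,y,.26,-.27+np.pi)
print(tcp_to_pan())
E
```

```text
clock: 4.25
position: [0.3796, 0.313, 0.1028]
tool_rot: [-3.14, -0.0, 2.476]
force: [0.7, 0.1, 0.5]
grip_width: 0.0732
finger_force: 0.0
clock: 4.75
position: [0.3806, 0.3125, 0.1046]
tool_rot: [3.14, 0.0, 2.474]
force: [-1.4, -0.2, 8.5]
grip_width: 0.015
finger_force: 79.6
clock: 5.25
position: [0.3802, 0.3118, 0.2562]
tool_rot: [3.141, -0.0, 2.474]
force: [-0.5, 0.1, -1.7]
grip_width: 0.0151
finger_force: 78.2
 t 5.25 at [380.2 311.8 256.2] [ 3.141 -0.     2.474] TURN [ 0.     0.    -0.398] then SHIFT [-270.4 -328.    -3.8] grip 15.1 78.2 F [-0.5  0.1 -1.7]
(np.float64(0.4524233825027594), np.float64(0.2548254170413701), np.float64(0.15223423908573064), np.float64(-0.6680809064188882))
```

```bash
python3 -m jog '[[[0,0,0,0,0,-0.133,0],[0,0,0,0,0,-0.133,0],[0,0,0,0,0,-0.132,0],[-15,-18,0,0,0,0,0],[-25,-30,0,0,0,0,0]]]'; python3 -m jog '[[[-25,-30,0,0,0,0,0],[-25,-30,0,0,0,0,0],[-25,-30,0,0,0,0,0],[-25,-30,0,0,0,0,0],[-25,-30,0,0,0,0,0]]]'; python3 -m jog '[[[-25,-30,0,0,0,0,0],[-25,-30,0,0,0,0,0],[-25,-30,0,0,0,0,0],[-25,-30,0,0,0,0,0],[-5,-10,0,0,0,0,0]]]'
cat >> h.py <<'E'
def held(z0,q='pan_a',flip=True,pic=None):
    """fit the held pan in both cameras, starting from the tool's pose"""
    x,y,z,a=tcp_to_pan(flip=flip); print('nominal',np.round([x*1e3,y*1e3,z*1e3],1),round(a,3))
    for n in('top','scene'):
        f=bot.grab_frame(n); r=region(f,q,x,y,z+.03)
        if pic: save(f,pic+n+'.png')
        if r is None: print(n,'none'); continue
        p,c=fit([(f,r)],'pan',x,y,a,z); print(n,np.round(p[:2]*1e3,1),round(p[2],3),round(c,3))
E
python3 - <<'E'
from h import *
held(0,pic='h1')
x,y=grip(.642,-.101,-.3+.03); go(x,y,.26,-.27+np.pi)
E
```

```text
clock: 5.75
position: [0.4057, 0.2561, 0.2546]
tool_rot: [3.14, -0.0, 2.875]
force: [1.1, -0.4, -2.2]
grip_width: 0.0147
finger_force: 78.3
clock: 6.25
position: [0.4869, 0.0757, 0.2547]
tool_rot: [3.141, 0.0, 2.872]
force: [1.0, 1.0, -1.3]
grip_width: 0.0147
finger_force: 78.3
clock: 6.75
position: [0.5539, -0.08, 0.2546]
tool_rot: [-3.14, 0.001, 2.868]
force: [-0.2, -0.1, -1.7]
grip_width: 0.015
finger_force: 78.4
nominal [ 642.5 -104.9  150.6] -0.274
top [ 907.9 -159.8] -0.754 1.0
scene [ 645.7 -105.6] -0.229 0.166
 t 6.95 at [552.8 -75.1 254.2] [ 3.141 -0.     2.872] TURN [ 0.    -0.     0.001] then SHIFT [-0.9 -1.2 -5.8] grip 14.9 78.3 F [ 0.5  0.4 -1.1]
```

View pics/h1scene.png

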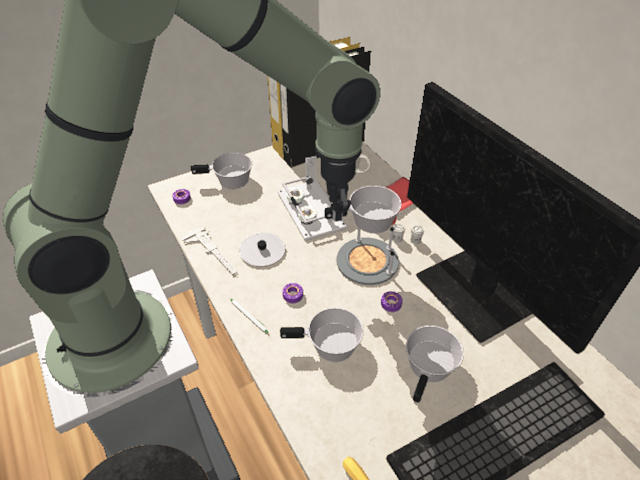

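```bash
cat >> h.py <<'E'
M['bowl']=M['pan'][:1]
def heldS(q='pan_a',flip=True,cam='scene'):
    x,y,z,a=tcp_to_pan(flip=flip); print('nominal',np.round([x*1e3,y*1e3,z*1e3],1),round(a,3))
    f=bot.grab_frame(cam); r=region(f,q,x,y,z+.03)
    if r is None: print('none'); return
    p,c=fit([(f,r)],'pan',x,y,a,z); print('pan ',np.round(p[:2]*1e3,1),round(p[2],3),round(c,3))
    r2=cv2.morphologyEx(r.astype(np.uint8),cv2.MORPH_OPEN,cv2.getStructuringElement(cv2.MORPH_ELLIPSE,(25,25)))
    p,c=fit([(f,r2)],'bowl',x,y,a,z,R=40); print('bowl',np.round(p[:2]*1e3,1),round(c,3))
E
python3 - <<'E'
from h import *
heldS()
f=bot.grab_frame('scene'); r=region(f,'stand',.643,-.1,.0)
if r is not None:
    for k in(0,.05): p,c=fit([(f,r)],'stand',.643,-.1,k); print('stand',np.round(p*1e3,1),c)
E
```

```text
nominal [641.5 -99.5 150.2] -0.269
pan  [ 645.9 -101.7] -0.231 0.173
bowl [ 646.2 -101.4] 0.041
stand [645.3 -99.5  29. ] 0.07685913074907383
stand [645.4 -99.5  34.9] 0.07676384336725892
```

```bash
python3 -m jog '[[[0,1,30,0,0,0,0],[0,0,30,0,0,0,0],[0,0,30,0,0,0,0],[0,0,25,0,0,0,0],[0,0,14,0,0,0,0]]]'; python3 -m jog '[[[0,0,5,0,0,0,0],[0,0,2,0,0,0,0],[0,0,2,0,0,0,0],[0,0,0,0,0,0,0]]]'
python3 - <<'E'
from h import *
go(.6413,-.0985,.1145,2.87)
heldS()
f=bot.grab_frame('scene'); save(f,'p1.png')
cv2.imwrite('pics/p1c.png',cv2.resize(f['img'][150:300,300:450],None,fx=4,fy=4,interpolation=cv2.INTER_CUBIC)[:,:,::-1])
E
```

```text
clock: 7.65
position: [0.5528, -0.0741, 0.1232]
tool_rot: [-3.141, -0.002, 2.873]
force: [0.1, 0.8, -0.8]
grip_width: 0.0151
finger_force: 78.4
clock: 8.05
position: [0.5538, -0.0749, 0.1166]
tool_rot: [3.141, 0.001, 2.872]
force: [-0.1, 0.5, -0.9]
grip_width: 0.0149
finger_force: 78.4
 t 8.05 at [553.8 -74.9 116.6] [3.141e+00 1.000e-03 2.872e+00] TURN [0.    0.001 0.002] then SHIFT [-90.6   0.8   2.1] grip 14.9 78.4 F [-0.1  0.5 -0.9]
nominal [642.5 -99.5  12.6] -0.27
pan  [ 646.5 -103.2] -0.266 0.146
bowl [ 646.8 -103. ] 0.034
```

View pics/p1c.png

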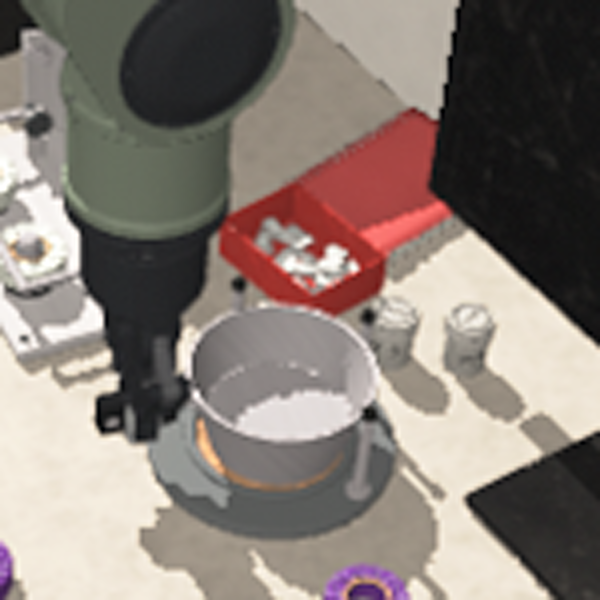

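```bash
python3 -m jog '[[[0,0,-4,0,0,0,0],[1.5,2.6,0,0,0,0,0],[0,0,3,0,0,0,0],[0,0,2,0,0,0,0],[0,0,0,0,0,0,0]]]'; python3 -m jog '[[[0,0,1,0,0,0,0],[0,0,0,0,0,0,0]]]'
python3 - <<'E'
from h import *
go(.6413,-.0985,.1145,2.87)
heldS()
E
```

```text
clock: 8.7
position: [0.5527, -0.0719, 0.1148]
tool_rot: [3.142, -0.0, 2.872]
force: [-1.9, 2.4, 3.9]
grip_width: 0.0145
finger_force: 79.5
clock: 8.9
position: [0.5525, -0.0718, 0.1144]
tool_rot: [3.141, -0.0, 2.872]
force: [-8.8, 3.7, 21.5]
grip_width: 0.0151
finger_force: 81.9
 t 8.9 at [552.5 -71.8 114.4] [ 3.141 -0.     2.872] TURN [ 0.    -0.     0.002] then SHIFT [-92.7  -1.9  -0.1] grip 15.1 81.9 F [-8.8  3.7 21.5]
nominal [641.2 -96.3  10.4] -0.27
pan  [646.  -98.3] -0.242 0.15
bowl [645.8 -98.2] 0.038
```

```bash
python3 -m jog '[[[0,0,-0.5,0,0,0,0.5],[0,0,0,0,0,0,0.5],[0,0,0,0,0,0,0.5],[0,0,-30,0,0,0,0.6],[0,0,-40,0,0,0,1]]]'; python3 -m jog '[[[20,0,-40,0,0,0,1],[40,20,-30,0,0,0,1],[40,25,0,0,0,0,1]]]'
python3 - <<'E'
from h import *
x,y=grip(.4785,.392,-.41); go(x,y,.2,np.pi-.41)
E
```

```text
clock: 9.5
position: [0.5519, -0.072, 0.1837]
tool_rot: [-3.141, -0.004, 2.872]
force: [0.4, 0.2, 0.6]
grip_width: 0.0642
finger_force: 0.0
clock: 9.8
position: [0.471, -0.0045, 0.2551]
tool_rot: [3.14, 0.005, 2.869]
force: [0.2, 2.2, -0.3]
grip_width: 0.0857
finger_force: 0.0
 t 9.8 at [471.   -4.5 255.1] [3.14  0.005 2.869] TURN [0.002 0.005 0.137] then SHIFT [243.2 366.6  55.1] grip 85.7 0.0 F [ 0.2  2.2 -0.3]
```

```bash
python3 -m jog '[[[0,0,0,0,0,0.137,1],[22,33,0,0,0,0,1],[22,33,0,0,0,0,1],[22,33,0,0,0,0,1],[22,33,0,0,0,0,1]]]'; python3 -m jog '[[[22,33,0,0,0,0,1],[22,33,10,0,0,0,1],[22,33,10,0,0,0,1],[22,33,10,0,0,0,1],[22,33,10,0,0,0,1]]]'; python3 -m jog '[[[22,34,10,0,0,0,1],[11,18,5,0,0,0,1],[0,0,0,0,0,0,1]]]'
cat >> h.py <<'E'
def overpan(px,py,psi,flip=True,R=26):
    """wrist view above a pan's handle: fit grip only"""
    f=wrist(); d=[k for k in bot.spot_point('pan_a_grip',f)][:2]
    print('wrist grip',[(round(k['conf'],2),np.round(np.array(k['xyz'])*1e3,1)) for k in d])
    im=f['img'].astype(int); dark=((im.max(2)<60)).astype(np.uint8)
    s=bot.observe(); gx,gy=grip(px,py,psi); u,v=proj(f,[[gx,gy,.05]])[0].astype(int)
    n,l,st,ce=cv2.connectedComponentsWithStats(dark)
    j=[i for i in range(1,n) if 600<st[i,4]<8000 and np.hypot(*(ce[i]-[u,v]))<70]
    print('exp px',u,v,[(np.round(ce[i]),st[i]) for i in j])
    for i in j:
        hm=(l==i); M['grip']=[M['pan'][1]]
        w=110; x0,y0=max(0,u-w),max(0,v-w); roi=(x0,y0,min(640,u+w)-x0,min(480,v+w)-y0); gg=hm[y0:y0+roi[3],x0:x0+roi[2]]
        cost=lambda p: np.abs(render(f,'grip',px+p[0]/1e3,py+p[1]/1e3,psi+p[2]*.02,0,S=3,roi=roi)-gg).sum()/gg.sum()
        r=minimize(cost,[0,0,0],method='Nelder-Mead',options=dict(initial_simplex=np.array([[0,0,0],[8,0,0],[0,8,0],[0,0,5.]]),xatol=.05,fatol=1e-4))
        p=r.x; q=np.array([px+p[0]/1e3,py+p[1]/1e3]); a=psi+p[2]*.02; print('pan from grip',np.round(q*1e3,1),round(a,3),'cost',round(r.fun,3))
        x,y=grip(*q,a); go(x,y,.104,a+(np.pi if flip else 0))
E
python3 - <<'E'
from h import *
for n in('top','scene'):
    f=bot.grab_frame(n); r=region(f,'pan_a',.642,-.098,.04); print(n,r is not None)
    if r is not None: p,c=fit([(f,r)],'pan',.642,-.098,-.27,.01); print(n,np.round(p*1e3,1),round(c,3))
overpan(.4785,.392,-.41)
E
```

```text
clock: 10.3
position: [0.4417, 0.1534, 0.2523]
tool_rot: [3.142, 0.0, 2.734]
force: [1.6, -0.4, -0.9]
grip_width: 0.0855
finger_force: 0.0
clock: 10.8
position: [0.4059, 0.3485, 0.2117]
tool_rot: [-3.142, 0.0, 2.735]
force: [1.2, -0.3, 0.5]
grip_width: 0.0852
finger_force: 0.0
clock: 11.1
position: [0.3951, 0.4107, 0.1961]
tool_rot: [-3.141, -0.001, 2.739]
force: [-0.1, -0.7, -0.2]
grip_width: 0.0854
finger_force: 0.0
top True
top [ 643.4  -96.7 -271.4] 0.06
scene True
scene [ 646.   -98.2 -252.6] 0.066
wrist grip []
exp px 351 237 [(array([345., 244.]), array([338, 189,  24,  93, 901], dtype=int32))]
pan from grip [484.2 398.3] -0.298 cost 2.262
 t 11.4 at [397.2 406.9 197.5] [3.141 0.    2.733] TURN [ 0.    0.   -0.11] then SHIFT [ 6.4 17.3 93.5] grip 85.3 0.0 F [ 0.1 -0.2 -0.4]
```

```bash
sed -i 's/def overpan(px,py,psi,flip=True,R=26):/def overpan(px,py,psi,flip=True,th=85):/; s/im.max(2)<60/im.max(2)<th/' h.py
python3 - <<'E'
from h import *
f=wrist(); save(f,'w2.png'); print(f['img'][200:280:10,357].tolist())
for t in(60,75,90): overpan(.4764,.392,-.41,th=t)
E
```

```text
[[67, 65, 59], [64, 64, 58], [62, 59, 53], [60, 59, 55], [64, 64, 60], [60, 60, 53], [58, 57, 55], [62, 62, 57]]
wrist grip []
exp px 349 234 [(array([345., 244.]), array([337, 189,  25,  93, 952], dtype=int32))]
pan from grip [483.8 396.8] -0.311 cost 2.072
 t 11.55 at [397.  407.3 197.5] [3.141 0.    2.734] TURN [ 0.     0.    -0.097] then SHIFT [ 6.1 16.5 93.5] grip 85.7 0.0 F [-0.2  0.2 -0.3]
wrist grip []
exp px 349 235 [(array([349., 235.]), array([ 336,  189,   28,   94, 2338], dtype=int32))]
pan from grip [482.6 395.8] -0.343 cost 0.284
 t 11.65 at [396.9 407.5 197.4] [3.141 0.    2.734] TURN [ 0.     0.    -0.064] then SHIFT [ 7.4 17.8 93.4] grip 85.5 0.0 F [0.8 0.8 0.3]
wrist grip []
exp px 348 235 [(array([349., 236.]), array([ 336,  189,   28,   95, 2433], dtype=int32))]
pan from grip [481.1 391.4] -0.384 cost 0.245
 t 11.75 at [396.8 407.7 197.3] [3.142 0.    2.735] TURN [ 0.     0.    -0.023] then SHIFT [ 7.8 16.5 93.3] grip 85.7 0.0 F [0.  0.5 0.2]
```

View pics/w2.png

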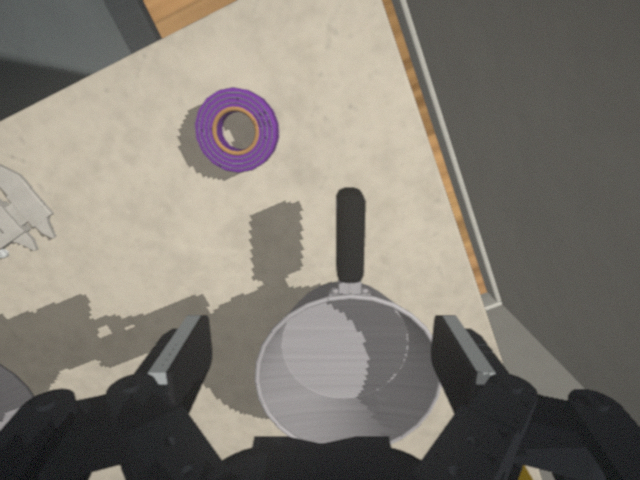

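```bash
python3 -m jog '[[[4,6,10,0,0,0,1],[4,6,25,0,0,0,1],[4,5,25,0,0,0,1],[0,0,25,0,0,0,1],[0,0,8,0,0,0,0.6]]]' 80; python3 -m jog '[[[0,0,0,0,0,0,0],[0,0,0,0,0,0,0],[0,0,0,0,0,0,0],[0,0,0,0,0,0,0],[0,0,0,0,0,0,0]]]' 80;  python3 -m jog '[[[0,0,-10,0,0,0,0],[0,0,-30,0,0,0,0],[0,0,-40,0,0,0,0],[0,0,-45,0,0,0,0],[0,0,-45,0,0,0,0]]]'
python3 - <<'E'
from h import *
x,y=grip(.6415,-.0965,-.92); go(x,y,.274,-.92+np.pi)
E
```

```text
clock: 12.25
position: [0.3913, 0.4279, 0.1014]
tool_rot: [-3.138, -0.001, 2.736]
force: [-1.0, -0.1, -0.7]
grip_width: 0.0732
finger_force: 0.0
clock: 12.75
position: [0.3927, 0.4285, 0.1052]
tool_rot: [3.14, 0.0, 2.735]
force: [-0.7, -1.0, 7.1]
grip_width: 0.0148
finger_force: 78.7
clock: 13.25
position: [0.3922, 0.4277, 0.2768]
tool_rot: [3.141, -0.0, 2.735]
force: [0.6, 0.6, -2.7]
grip_width: 0.0148
finger_force: 78.3
 t 13.25 at [392.2 427.7 276.8] [ 3.141 -0.     2.735] TURN [ 0.    -0.     0.513] then SHIFT [-476.1 -119.2    2.8] grip 14.8 78.3 F [ 0.6  0.6 -2.7]
```

```bash
python3 -m jog '[[[-10,0,0,0,0,0.128,0],[-20,0,0,0,0,0.128,0],[-20,0,0,0,0,0.128,0],[-20,0,0,0,0,0.128,0],[-30,-5,0,0,0,0,0]]]'; python3 -m jog '[[[-40,-10,0,0,0,0,0],[-40,-10,0,0,0,0,0],[-40,-10,0,0,0,0,0],[-40,-10,0,0,0,0,0],[-40,-10,0,0,0,0,0]]]'; python3 -m jog '[[[-40,-10,0,0,0,0,0],[-40,-10,0,0,0,0,0],[-30,-10,0,0,0,0,0],[-20,-5,0,0,0,0,0],[0,0,0,0,0,0,0]]]'
python3 - <<'E'
from h import *
x,y=grip(.6415,-.0965,-.92); go(x,y,.154,-.92+np.pi)
E
```

```text
clock: 13.75
position: [0.4628, 0.3612, 0.2749]
tool_rot: [3.141, -0.001, 2.22]
force: [0.3, -0.5, -1.1]
grip_width: 0.0147
finger_force: 78.3
clock: 14.25
position: [0.5447, 0.1696, 0.2752]
tool_rot: [3.141, -0.0, 2.223]
force: [1.5, 1.5, -1.4]
grip_width: 0.0151
finger_force: 54.8
clock: 14.75
position: [0.5961, 0.0432, 0.275]
tool_rot: [3.142, 0.001, 2.218]
force: [-0.1, 0.4, -1.6]
grip_width: 0.0147
finger_force: 81.5
 t 14.75 at [596.1  43.2 275. ] [3.142e+00 1.000e-03 2.218e+00] TURN [ 0.     0.001 -0.003] then SHIFT [-46.7 -48.5 121. ] grip 14.7 81.5 F [-0.1  0.4 -1.6]
```

```bash
python3 -m jog '[[[-12,-12,0,0,0,0,0],[-16,-16,20,0,0,0,0],[-14,-15,20,0,0,0,0],[-5,-5,15,0,0,0,0],[0,0,0,0,0,0,0]]]'; python3 -m jog '[[[0,0,0,0,0,0,0],[0,0,0,0,0,0,0]]]' 90
python3 - <<'E'
from h import *
x,y=grip(.6415,-.0965,-.92); go(x,y,.154,-.92+np.pi)
heldS()
f=bot.grab_frame('scene'); save(f,'p2.png')
cv2.imwrite('pics/p2c.png',cv2.resize(f['img'][120:300,290:450],None,fx=3.3,fy=3.3,interpolation=cv2.INTER_CUBIC)[:,:,::-1])
E
```

```text
clock: 15.25
position: [0.5846, -0.0206, 0.2181]
tool_rot: [-3.139, -0.001, 2.222]
force: [-0.4, 0.7, -1.3]
grip_width: 0.0148
finger_force: 81.5
clock: 15.45
position: [0.5863, -0.0188, 0.2203]
tool_rot: [3.14, 0.0, 2.224]
force: [-0.1, 0.2, -1.8]
grip_width: 0.0145
finger_force: 88.1
 t 15.45 at [586.3 -18.8 220.3] [3.14  0.    2.224] TURN [0.001 0.    0.002] then SHIFT [-3.3 -3.1 66.3] grip 14.5 88.1 F [-0.1  0.2 -1.8]
nominal [642.2 -91.8 116.3] -0.918
pan  [644.9 -95.2] -0.98 0.147
bowl [644.5 -95.3] 0.038
```

View pics/p2c.png

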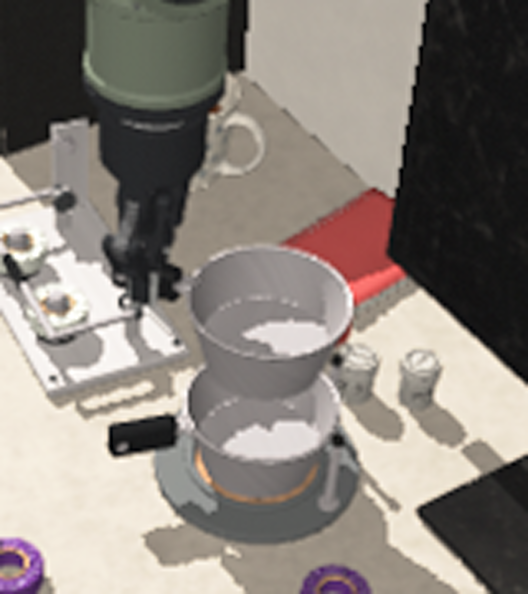

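```bash
python3 -m jog '[[[-3,-0.7,10,0,0,0,0],[0,0,20,0,0,0,0],[0,0,20,0,0,0,0],[0,0,14,0,0,0,0],[0,0,0,0,0,0,0]]]'; python3 -m jog '[[[0,0,8,0,0,0,0],[0,0,5,0,0,0,0],[0,0,0,0,0,0,0]]]'
python3 - <<'E'
from h import *
x,y=grip(.6415,-.0965,-.92); go(x,y,.134,-.92+np.pi)
heldS()
E
```

```text
clock: 16.1
position: [0.5863, -0.0226, 0.1533]
tool_rot: [-3.139, -0.002, 2.223]
force: [-0.4, 0.3, -2.1]
grip_width: 0.0146
finger_force: 88.2
clock: 16.4
position: [0.587, -0.0226, 0.142]
tool_rot: [-3.141, -0.0, 2.223]
force: [-1.0, -0.1, -2.7]
grip_width: 0.0147
finger_force: 88.2
 t 16.4 at [587.  -22.6 142. ] [-3.141 -0.     2.223] TURN [-0.    -0.     0.001] then SHIFT [ 0.2 -1.5  8. ] grip 14.7 88.2 F [-1.  -0.1 -2.7]
nominal [642.9 -95.7  38. ] -0.919
pan  [646.4 -97.6] -0.945 0.254
bowl [647.  -97.3] 0.146
```

```bash
python3 -m jog '[[[0,-0.7,3,0,0,0,0],[0,0,3,0,0,0,0],[0,0,1,0,0,0,0],[0,0,0,0,0,0,0]]]'; python3 -m jog '[[[0,0,1,0,0,0,0],[0,0,0,0,0,0,0]]]'
```

```text
clock: 16.9
position: [0.5866, -0.023, 0.1355]
tool_rot: [3.142, -0.0, 2.223]
force: [-2.5, 0.7, 4.2]
grip_width: 0.0148
finger_force: 89.3
clock: 17.1
position: [0.5865, -0.0227, 0.1351]
tool_rot: [3.141, -0.0, 2.223]
force: [-8.5, 3.4, 18.2]
grip_width: 0.0145
finger_force: 91.6
```

```bash
python3 -m jog '[[[0,0,-0.5,0,0,0,0.5],[0,0,0,0,0,0,0.5],[0,0,0,0,0,0,0.5],[0,0,-30,0,0,0,0.6],[0,0,-40,0,0,0,1]]]'; python3 -m jog '[[[10,0,-40,0,0,-0.135,1],[40,0,-10,0,0,-0.135,1],[40,0,0,0,0,-0.135,1]]]'
python3 - <<'E'
from h import *
x,y=grip(.4322,-.2733,-.513); go(x,y,.2,np.pi-.513); print(bot.observe()['qpos'].round(2))
E
```

```text
clock: 17.6
position: [0.5857, -0.0231, 0.204]
tool_rot: [-3.139, -0.002, 2.223]
force: [1.4, -0.0, 1.1]
grip_width: 0.0641
finger_force: 0.0
clock: 17.9
position: [0.5205, 0.0381, 0.2564]
tool_rot: [3.139, 0.003, 2.633]
force: [-0.1, 0.4, 0.1]
grip_width: 0.085
finger_force: 0.0
 t 17.9 at [520.5  38.1 256.4] [3.139e+00 3.000e-03 2.633e+00] TURN [0.002 0.003 0.004] then SHIFT [  16.  -314.7   56.4] grip 85.0 0.0 F [-0.1  0.4  0.1]
[-0.25  0.42  0.09  1.92 -0.05  0.79  0.92]
```

```bash
python3 -m jog '[[[2,-25,0,0,0,0,1],[2,-40,0,0,0,0,1],[2,-40,0,0,0,0,1],[2,-40,0,0,0,0,1],[2,-40,10,0,0,0,1]]]'; python3 -m jog '[[[2,-40,10,0,0,0,1],[2,-40,15,0,0,0,1],[2,-40,15,0,0,0,1],[0,-10,6,0,0,0,1],[0,0,0,0,0,0,1]]]'
python3 - <<'E'
from h import *
for n in('top','scene'):
    f=bot.grab_frame(n)
    for nm,x,y,a,z in(('st',.642,-.097,-.92,.03),('p4',.589,-.422,.6,0)):
        r=region(f,'pan_a',x,y,z+.03)
        if r is not None: p,c=fit([(f,r)],'pan',x,y,a,z); print(nm,n,np.round(p*1e3,1),round(c,3))
overpan(.4322,-.2733,-.513,th=90)
E
```

```text
clock: 18.4
position: [0.4201, -0.1201, 0.2455]
tool_rot: [3.141, 0.002, 2.628]
force: [1.1, 0.2, -0.8]
grip_width: 0.0855
finger_force: 0.0
clock: 18.9
position: [0.3506, -0.2301, 0.1982]
tool_rot: [-3.141, -0.001, 2.625]
force: [1.1, 0.3, -0.1]
grip_width: 0.0852
finger_force: 0.0
st top [ 643.   -96.5 -914.7] 0.049
p4 top [ 589.3 -422.1  602.7] 0.069
st scene [ 646.3  -98.7 -946.4] 0.19
p4 scene [ 593.1 -424.   602.7] 0.038
wrist grip []
exp px 319 254 [(array([317., 261.]), array([ 268,  209,   67,  117, 2614], dtype=int32))]
pan from grip [ 435.4 -275.9] -0.524 cost 0.303
 t 19.3 at [ 352.1 -228.6  199. ] [3.141e+00 1.000e-03 2.629e+00] TURN [0.    0.001 0.011] then SHIFT [-3.8  0.8 95. ] grip 85.6 0.0 F [ 0.9 -0.3 -0.2]
```

```bash
python3 - <<'E'
from h import *
for t in (70,78): overpan(.4322,-.2733,-.513,th=t)
E
```

```text
wrist grip []
exp px 320 254 [(array([322., 255.]), array([ 309,  209,   26,   92, 2182], dtype=int32))]
pan from grip [ 437.9 -272.6] -0.492 cost 0.285
 t 19.4 at [ 351.9 -228.8  198.9] [3.142 0.    2.629] TURN [ 0.     0.    -0.021] then SHIFT [-4.5  2.  94.9] grip 85.6 0.0 F [ 0.3 -1.3 -0.4]
wrist grip []
exp px 320 254 [(array([322., 255.]), array([ 310,  209,   26,   93, 2234], dtype=int32))]
pan from grip [ 435.3 -277.6] -0.546 cost 0.256
 t 19.5 at [ 351.7 -229.   198.8] [3.142 0.    2.628] TURN [0.    0.    0.032] then SHIFT [-4.7  1.9 94.8] grip 85.4 0.0 F [ 1.   0.5 -0.8]
```

```bash
python3 -m jog '[[[0,1,20,0,0,0,1],[0,0.5,25,0,0,0,1],[0,0,25,0,0,0,1],[0,0,18,0,0,0,1],[0,0,6,0,0,0,0.6]]]' 90; python3 -m jog '[[[0,0,0,0,0,0,0],[0,0,0,0,0,0,0],[0,0,0,0,0,0,0],[0,0,0,0,0,0,0],[0,0,0,0,0,0,0]]]' 90;  python3 -m jog '[[[0,0,-10,0,0,0,0],[0,0,-30,0,0,0,0],[0,0,-40,0,0,0,0],[0,0,-45,0,0,0,0],[0,0,-45,0,0,0,0]]]'
python3 - <<'E'
from h import *
x,y=grip(.6413,-.0963,.36); go(x,y,.275,.36+np.pi)
E
```

```text
clock: 20.0
position: [0.3518, -0.2275, 0.1034]
tool_rot: [-3.141, -0.002, 2.628]
force: [0.3, -0.2, 0.4]
grip_width: 0.0732
finger_force: 0.0
clock: 20.5
position: [0.3526, -0.228, 0.1054]
tool_rot: [3.142, 0.001, 2.628]
force: [-2.3, 0.1, 9.9]
grip_width: 0.0146
finger_force: 87.9
clock: 21.0
position: [0.3515, -0.2276, 0.2772]
tool_rot: [3.142, -0.0, 2.628]
force: [0.9, -0.4, -2.5]
grip_width: 0.0148
finger_force: 87.9
 t 21.0 at [ 351.5 -227.6  277.2] [ 3.142 -0.     2.628] TURN [ 0.    -0.    -0.874] then SHIFT [-225.4   20.8    2.2] grip 14.8 87.9 F [ 0.9 -0.4 -2.5]
```

```bash
python3 -m jog '[[[0,0,0,0,0,-0.125,0],[0,0,0,0,0,-0.125,0],[0,0,0,0,0,-0.125,0],[0,0,0,0,0,-0.125,0],[0,0,0,0,0,-0.125,0]]]';python3 -m jog '[[[0,0,0,0,0,-0.125,0],[0,0,0,0,0,-0.124,0],[-20,2,0,0,0,0,0],[-30,3,0,0,0,0,0],[-30,3,0,0,0,0,0]]]'; python3 -m jog '[[[-35,3,5,0,0,0,0],[-35,3,10,0,0,0,0],[-35,3,15,0,0,0,0],[-25,3,8,0,0,0,0],[-15,1,0,0,0,0,0]]]'; python3 -m jog '[[[0,0,0,0,0,0,0],[0,0,0,0,0,0,0]]]'
python3 - <<'E'
from h import *
x,y=grip(.6413,-.0963,.36); go(x,y,.155,.36+np.pi); print(bot.observe()['qpos'].round(2))
heldS()
E
```

```text
clock: 21.5
position: [0.3519, -0.2277, 0.2755]
tool_rot: [-3.141, 0.0, -3.025]
force: [-0.5, -0.3, -1.5]
grip_width: 0.0147
finger_force: 88.1
clock: 22.0
position: [0.4247, -0.1918, 0.2756]
tool_rot: [-3.141, 0.0, -2.782]
force: [0.0, -1.5, -1.9]
grip_width: 0.0143
finger_force: 88.0
clock: 22.5
position: [0.5562, -0.1273, 0.2362]
tool_rot: [3.141, -0.001, -2.78]
force: [-0.6, -0.3, -1.6]
grip_width: 0.0147
finger_force: 88.0
clock: 22.7
position: [0.5549, -0.129, 0.2372]
tool_rot: [-3.141, -0.001, -2.781]
force: [-0.2, -0.5, -3.3]
grip_width: 0.0144
finger_force: 88.0
 t 22.7 at [ 554.9 -129.   237.2] [-3.141e+00 -1.000e-03 -2.781e+00] TURN [-0.    -0.001  0.   ] then SHIFT [-0.4  0.2 82.2] grip 14.4 88.0 F [-0.2 -0.5 -3.3]
[ 0.15  0.51 -0.03  1.81  0.02  0.82  2.04]
nominal [641.  -96.6 133.2] -5.923
pan  [645.8 -98.7] -5.906 0.733
bowl [769.  191.4] 0.0
```

```bash
python3 - <<'E'
from h import *
x,y,z,a=tcp_to_pan(); f=bot.grab_frame('scene'); u=proj(f,[[x,y,z+.03]])[0]; print(u)
for d in bot.trace('pan_a',f): 
    r=d['region']; print(round(d['conf'],2),np.argwhere(r).mean(0)[::-1].round(),r.sum())
save(f,'p3.png')
cv2.imwrite('pics/p3c.png',cv2.resize(f['img'][120:300,290:450],None,fx=3.3,fy=3.3,interpolation=cv2.INTER_CUBIC)[:,:,::-1])
E
```

```text
[370.01114669 215.29381238]
0.97 [433. 355.] 2669
0.71 [355. 258.] 616
0.65 [366. 243.] 1047
0.57 [377. 215.] 1291
```

View pics/p3c.png

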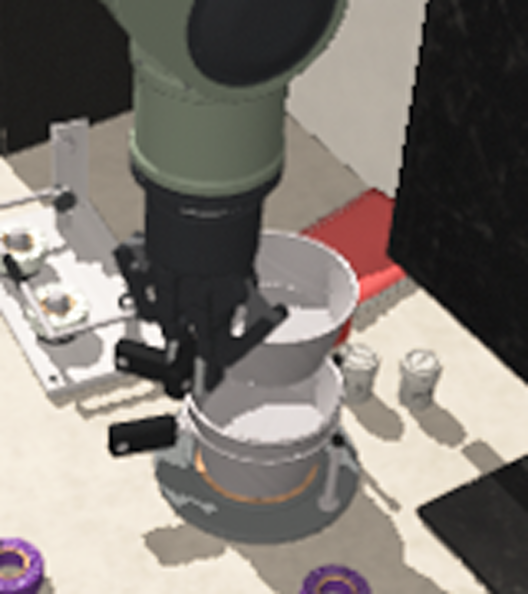

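```bash
cat >> h.py <<'E'
def heldM(q='pan_a',flip=True,R=40):
    x,y,z,a=tcp_to_pan(flip=flip); f=bot.grab_frame('scene'); u=proj(f,[[x,y,z+.03]])[0]
    c=sorted(bot.trace(q,f),key=lambda d:np.linalg.norm(np.argwhere(d['region']).mean(0)[::-1]-u))
    g=c[0]['region']; im=f['img'].astype(int)
    dark=((im.max(2)<75)|((im[:,:,1]-im[:,:,0])>6)).astype(np.uint8)
    w=1-cv2.dilate(cv2.morphologyEx(dark,cv2.MORPH_CLOSE,np.ones((7,7))),np.ones((5,5)))
    w[g]=1
    u=u.astype(int); x0,y0=u[0]-R,u[1]-R; roi=(x0,y0,2*R,2*R); sl=np.s_[y0:y0+2*R,x0:x0+2*R]
    cost=lambda p:(np.abs(render(f,'bowl',x+p[0]/1e3,y+p[1]/1e3,a,z,roi=roi)-g[sl])*w[sl]).sum()/g.sum()
    r=minimize(cost,[3,-2],method='Nelder-Mead',options=dict(initial_simplex=np.array([[3,-2],[8,-2],[3,3.]])))
    print('nominal',np.round([x*1e3,y*1e3,z*1e3],1),'bowlM',np.round([x*1e3+r.x[0],y*1e3+r.x[1]],1),'off',r.x.round(1),round(r.fun,3),g.sum())
E
python3 - <<'E'
from h import *
heldM()
E
```

```text
nominal [641.  -97.1 133.2] bowlM [644.4 -99.6] off [ 3.3 -2.5] 0.123 1270
```

```bash
python3 -m jog '[[[-1,0.4,15,0,0,0,0],[0,0,20,0,0,0,0],[0,0,20,0,0,0,0],[0,0,14,0,0,0,0],[0,0,0,0,0,0,0]]]'; python3 -m jog '[[[0,0,4,0,0,0,0],[0,0,3,0,0,0,0],[0,0,2,0,0,0,0],[0,0,2,0,0,0,0],[0,0,0,0,0,0,0]]]'
python3 - <<'E'
from h import *
x,y=grip(.6413,-.0963,.36); go(x,y,.155,.36+np.pi)
E
```

```text
clock: 23.5
position: [0.5554, -0.1281, 0.1663]
tool_rot: [3.14, -0.002, -2.782]
force: [-0.1, 0.4, -1.6]
grip_width: 0.0146
finger_force: 88.0
clock: 24.0
position: [0.5563, -0.1283, 0.1568]
tool_rot: [-3.141, 0.0, -2.782]
force: [-0.7, -0.8, -0.8]
grip_width: 0.0146
finger_force: 88.2
 t 24.0 at [ 556.3 -128.3  156.8] [-3.141  0.    -2.782] TURN [-0.  0. -0.] then SHIFT [1.1 0.  1.8] grip 14.6 88.2 F [-0.7 -0.8 -0.8]
```

```bash
python3 -m jog '[[[0,0,1,0,0,0,0],[0,0,0,0,0,0,0]]]'; python3 -m jog '[[[0,0,1,0,0,0,0],[0,0,0,0,0,0,0]]]'
```

```text
clock: 24.2
position: [0.5563, -0.1284, 0.1559]
tool_rot: [-3.141, 0.0, -2.782]
force: [-0.4, -1.8, 1.0]
grip_width: 0.0145
finger_force: 88.6
clock: 24.4
position: [0.5562, -0.1285, 0.1554]
tool_rot: [-3.141, 0.0, -2.782]
force: [-6.1, -2.5, 11.8]
grip_width: 0.0149
finger_force: 90.2
```

```bash
python3 -m jog '[[[0,0,-0.5,0,0,0,0.5],[0,0,0,0,0,0,0.5],[0,0,0,0,0,0,0.5],[0,0,-30,0,0,0,0.6],[0,0,-40,0,0,0,1]]]'; python3 -m jog '[[[20,0,-40,0,0,0,1],[40,0,0,0,0,0,1],[0,0,0,0,0,0.145,1],[0,0,0,0,0,0.145,1],[0,0,0,0,0,0.145,1]]]'; python3 -m jog '[[[0,0,0,0,0,0.145,1],[0,0,0,0,0,0.145,1],[0,0,0,0,0,0.145,1],[0,0,0,0,0,0.145,1],[0,0,0,0,0,0.145,1]]]'; python3 -m jog '[[[0,0,0,0,0,0.145,1],[0,0,0,0,0,0.145,1],[0,0,0,0,0,0.145,1],[0,0,0,0,0,0.145,1],[0,0,0,0,0,0.145,1]]]'; python3 -m jog '[[[0,0,0,0,0,0.145,1],[0,0,0,0,0,0.145,1],[0,0,0,0,0,0.145,1],[0,0,0,0,0,0.145,1],[0,0,0,0,0,0.145,1]]]'
python3 - <<'E'
from h import *
x,y=grip(.588,-.4219,.603); go(x,y,.2,.603); print(bot.observe()['qpos'].round(2))
E
```

```text
clock: 24.9
position: [0.5554, -0.1278, 0.2246]
tool_rot: [3.14, -0.003, -2.781]
force: [0.3, 0.5, 0.1]
grip_width: 0.0641
finger_force: 0.0
clock: 25.4
position: [0.5, -0.1494, 0.2655]
tool_rot: [3.141, 0.001, 3.061]
force: [-0.8, -0.1, -0.2]
grip_width: 0.0855
finger_force: 0.0
clock: 25.9
position: [0.5002, -0.1492, 0.2652]
tool_rot: [3.141, 0.0, 2.336]
force: [-0.2, 0.4, -1.3]
grip_width: 0.0856
finger_force: 0.0
clock: 26.4
position: [0.5002, -0.1491, 0.2652]
tool_rot: [3.141, -0.0, 1.611]
force: [0.5, 0.3, 0.7]
grip_width: 0.0855
finger_force: 0.0
clock: 26.9
position: [0.5002, -0.1491, 0.2653]
tool_rot: [3.141, -0.0, 0.886]
force: [0.4, 0.1, 0.1]
grip_width: 0.0853
finger_force: 0.0
 t 26.9 at [ 500.2 -149.1  265.3] [ 3.141 -0.     0.886] TURN [ 0.    -0.     0.283] then SHIFT [-174.4  274.5   65.3] grip 85.3 0.0 F [0.4 0.1 0.1]
[-0.29  0.48  0.64  1.93 -0.38  0.85 -0.13]
```

```bash
python3 -m jog '[[[0,0,0,0,0,0.141,1],[0,0,0,0,0,0.141,1],[-12,20,0,0,0,0,1],[-20,31,0,0,0,0,1],[-20,31,5,0,0,0,1]]]'; python3 -m jog '[[[-20,31,10,0,0,0,1],[-20,31,10,0,0,0,1],[-20,31,10,0,0,0,1],[-20,31,10,0,0,0,1],[-20,31,10,0,0,0,1]]]'; python3 -m jog '[[[-20,31,8,0,0,0,1],[-2,6,2,0,0,0,1],[0,0,0,0,0,0,1]]]'
python3 - <<'E'
from h import *
overpan(.588,-.4219,.603,flip=False,th=75); x,y=grip(.588,-.4219,.603); go(x,y,.104,.603)
for n in('top','scene'):
    f=bot.grab_frame(n)
    for nm,x,y,a,z in(('st',.642,-.097,.36,.05),):
        r=region(f,'pan_a',x,y,z+.03)
        if r is not None: p,c=fit([(f,r)],'pan',x,y,a,z); print(nm,n,np.round(p*1e3,1),round(c,3))
E
```

```text
clock: 27.4
position: [0.505, -0.2469, 0.2605]
tool_rot: [3.141, -0.001, 0.612]
force: [0.3, 0.2, 0.1]
grip_width: 0.0857
finger_force: 0.0
clock: 27.9
position: [0.5112, -0.4319, 0.2096]
tool_rot: [-3.141, -0.0, 0.61]
force: [1.1, 1.6, 0.7]
grip_width: 0.0853
finger_force: 0.0
clock: 28.2
position: [0.5138, -0.4744, 0.1993]
tool_rot: [-3.141, 0.001, 0.608]
force: [-0.8, 0.0, 0.7]
grip_width: 0.085
finger_force: 0.0
wrist grip []
exp px 319 259 [(array([322., 263.]), array([ 310,  223,   25,   84, 1911], dtype=int32))]
pan from grip [ 585.8 -425.1] 0.605 cost 0.436
 t 28.3 at [ 514.8 -472.6  200.2] [-3.141 -0.     0.611] TURN [-0.    -0.     0.006] then SHIFT [-6.6  1.3 96.2] grip 85.4 0.0 F [0.2 0.3 0.2]
 t 28.3 at [ 514.8 -472.6  200.2] [-3.141 -0.     0.611] TURN [-0.    -0.     0.008] then SHIFT [-3.  -0.2 96.2] grip 85.4 0.0 F [0.2 0.3 0.2]
st top [644.4 -96.2 346.4] 0.071
st scene [ 446.   -24.9 1096.7] 1.0
```

```bash
python3 -m jog '[[[-4,1,20,0,0,0,1],[0,0,25,0,0,0,1],[0,0,25,0,0,0,1],[0,0,18,0,0,0,1],[0,0,8,0,0,0,0.6]]]' 90; python3 -m jog '[[[0,0,0,0,0,0,0],[0,0,0,0,0,0,0],[0,0,0,0,0,0,0],[0,0,0,0,0,0,0],[0,0,0,0,0,0,0]]]' 90;  python3 -m jog '[[[0,0,-10,0,0,0,0],[0,0,-30,0,0,0,0],[0,0,-40,0,0,0,0],[0,0,-45,0,0,0,0],[0,0,-45,0,0,0,0]]]'
python3 - <<'E'
from h import *
x,y=grip(.6413,-.0963,.98); go(x,y,.275,.98);print(tcp_to_pan(flip=False))
E
```

```text
clock: 29.0
position: [0.5116, -0.4759, 0.1028]
tool_rot: [-3.14, 0.0, 0.61]
force: [-0.7, -0.6, -0.5]
grip_width: 0.0734
finger_force: 0.0
clock: 29.5
position: [0.5119, -0.477, 0.1053]
tool_rot: [3.14, -0.0, 0.61]
force: [-1.1, 0.0, 6.8]
grip_width: 0.0148
finger_force: 87.6
clock: 30.0
position: [0.5113, -0.4765, 0.2766]
tool_rot: [-3.142, 0.0, 0.609]
force: [1.1, 0.2, -1.9]
grip_width: 0.0149
finger_force: 88.0
 t 30.0 at [ 511.3 -476.5  276.6] [-3.142  0.     0.609] TURN [-0.     0.    -0.371] then SHIFT [ 296.2 -103.8    1.6] grip 14.9 88.0 F [ 1.1  0.2 -1.9]
(np.float64(0.586721755686338), np.float64(-0.4238147404027818), np.float64(0.1726330403662759), np.float64(0.6094202883192681))
```

```bash
python3 -m jog '[[[0,0,0,0,0,-0.124,0],[0,0,0,0,0,-0.124,0],[0,0,0,0,0,-0.124,0],[20,-7,0,0,0,0,0],[35,-12,0,0,0,0,0]]]';python3 -m jog '[[[35,-12,0,0,0,0,0],[35,-12,0,0,0,0,0],[35,-12,0,0,0,0,0],[35,-12,0,0,0,0,0],[35,-12,0,0,0,0,0]]]'; python3 -m jog '[[[35,-12,5,0,0,0,0],[20,-8,10,0,0,0,0],[11,-4,6,0,0,0,0],[0,0,0,0,0,0,0],[0,0,0,0,0,0,0]]]'
python3 - <<'E'
from h import *
x,y=grip(.6413,-.0963,.98); go(x,y,.175,.98)
heldS(flip=False);heldM(flip=False)
E
```

```text
clock: 30.5
position: [0.5249, -0.422, 0.275]
tool_rot: [3.141, 0.001, 0.978]
force: [1.4, 0.1, -1.6]
grip_width: 0.0144
finger_force: 88.0
clock: 31.0
position: [0.5738, -0.2401, 0.275]
tool_rot: [3.141, -0.0, 0.982]
force: [0.5, -0.2, -2.6]
grip_width: 0.0148
finger_force: 88.0
clock: 31.5
position: [0.5901, -0.1748, 0.2538]
tool_rot: [3.141, 0.001, 0.981]
force: [-0.4, -1.2, -2.6]
grip_width: 0.0149
finger_force: 88.0
 t 31.5 at [ 590.1 -174.8  253.8] [3.141e+00 1.000e-03 9.810e-01] TURN [0.001 0.001 0.001] then SHIFT [ 1.7 -1.2 78.8] grip 14.9 88.0 F [-0.4 -1.2 -2.6]
nominal [641.4 -98.3 149.8] 0.981
pan  [645.5 -95.9] 0.988 3.897
bowl [820.  112.3] 0.0
nominal [641.4 -98.8 149.9] bowlM [643.7 -98.9] off [ 2.3 -0.2] 0.243 395
```

```bash
python3 -m jog '[[[0.8,-1.3,15,0,0,0,0],[0,0,20,0,0,0,0],[0,0,20,0,0,0,0],[0,0,11,0,0,0,0],[0,0,0,0,0,0,0]]]'; python3 -m jog '[[[0,0,4,0,0,0,0],[0,0,3,0,0,0,0],[0,0,2,0,0,0,0],[0,0,1,0,0,0,0],[0,0,0,0,0,0,0]]]'
python3 - <<'E'
from h import *
x,y=grip(.6413,-.0963,.98); go(x,y,.1753,.98)
E
```

```text
clock: 32.2
position: [0.5891, -0.1719, 0.1855]
tool_rot: [-3.139, 0.001, 0.981]
force: [0.9, 0.5, -2.2]
grip_width: 0.0143
finger_force: 88.0
clock: 32.7
position: [0.59, -0.1721, 0.1775]
tool_rot: [3.141, -0.0, 0.982]
force: [0.8, -1.0, -0.5]
grip_width: 0.0152
finger_force: 88.2
 t 32.7 at [ 590.  -172.1  177.5] [ 3.141 -0.     0.982] TURN [ 0.001 -0.     0.002] then SHIFT [-0.5  0.4  2.2] grip 15.2 88.2 F [ 0.8 -1.  -0.5]
```

```bash
python3 -m jog '[[[0,0,1,0,0,0,0],[0,0,0,0,0,0,0]]]'; python3 -m jog '[[[0,0,1,0,0,0,0],[0,0,0,0,0,0,0]]]'
```

```text
clock: 32.9
position: [0.5899, -0.172, 0.1764]
tool_rot: [3.141, -0.0, 0.982]
force: [0.3, -1.3, -0.8]
grip_width: 0.0146
finger_force: 88.3
clock: 33.1
position: [0.59, -0.1722, 0.1755]
tool_rot: [3.141, -0.0, 0.981]
force: [1.1, -1.6, 3.4]
grip_width: 0.0148
finger_force: 88.8
```

```bash
python3 -m jog '[[[0,0,0,0,0,0,0.5],[0,0,0,0,0,0,0.5],[0,0,0,0,0,0,0.5],[0,0,-30,0,0,0,0.6],[0,0,-40,0,0,0,0.6]]]'; python3 -m jog '[[[-20,0,-30,0,0,-0.14,0.6],[-40,0,0,0,0,-0.14,0.6],[0,0,0,0,0,-0.14,0.6],[0,0,0,0,0,-0.036,0.6]]]'
python3 - <<'E'
from h import *
go(.562,.1573,.2,1.438); print(bot.observe()['qpos'].round(2))
E
```

```text
clock: 33.6
position: [0.589, -0.1716, 0.2446]
tool_rot: [-3.138, 0.002, 0.982]
force: [0.7, 0.5, -0.8]
grip_width: 0.051
finger_force: 0.0
clock: 34.0
position: [0.5607, -0.2257, 0.2757]
tool_rot: [3.141, -0.0, 1.441]
force: [-0.0, 0.2, -0.0]
grip_width: 0.0512
finger_force: 0.0
 t 34.0 at [ 560.7 -225.7  275.7] [ 3.141 -0.     1.441] TURN [ 0.001 -0.     0.003] then SHIFT [379.8 -49.5  75.7] grip 51.2 0.0 F [-0.   0.2 -0. ]
[-0.02  0.56  0.46  1.7  -0.29  0.94  0.42]
```

```bash
python3 -m jog '[[[25,-5,0,0,0,0,0.6],[38,-5,0,0,0,0,0.6],[38,-5,0,0,0,0,0.6],[38,-5,0,0,0,0,0.6],[38,-5,0,0,0,0,0.6]]]';python3 -m jog '[[[38,-5,0,0,0,0,0.6],[38,-5,10,0,0,0,0.6],[38,-5,10,0,0,0,0.6],[38,-5,20,0,0,0,0.6],[38,-5,20,0,0,0,0.6]]]'; python3 -m jog '[[[13,0,15,0,0,0,0.6],[0,0,0,0,0,0,0.6],[0,0,0,0,0,0,0.6]]]'
python3 - <<'E'
from h import *
go(.562,.1573,.101,1.438)
f=wrist(); save(f,'w3.png')
pts(f,['bail_bar','spindle_a','roll_a'],3); print(proj(f,[[.562,.1573,.047],[.5874,.1978,.052],[.5756,.1104,.052]]))
for n in('top','scene'):
    g=bot.grab_frame(n)
    r=region(g,'pan_a',.642,-.097,.1)
    if r is not None: p,c=fit([(g,r)],'pan',.642,-.097,.98,.07); print(n,np.round(p*1e3,1),round(c,3))
cv2.imwrite('pics/p4c.png',cv2.resize(g['img'][120:300,290:450],None,fx=3.3,fy=3.3,interpolation=cv2.INTER_CUBIC)[:,:,::-1])
E
```

```text
clock: 34.5
position: [0.5598, -0.0443, 0.2753]
tool_rot: [-3.142, -0.0, 1.438]
force: [0.5, -0.5, -0.2]
grip_width: 0.0512
finger_force: 0.0
clock: 35.0
position: [0.5603, 0.1475, 0.2148]
tool_rot: [3.141, -0.0, 1.438]
force: [1.5, -0.3, 0.8]
grip_width: 0.0513
finger_force: 0.0
clock: 35.3
position: [0.5623, 0.1576, 0.2004]
tool_rot: [-3.142, 0.001, 1.437]
force: [-0.7, -1.2, 1.1]
grip_width: 0.0513
finger_force: 0.0
 t 35.3 at [562.3 157.6 200.4] [-3.142e+00  1.000e-03  1.437e+00] TURN [-0.     0.001 -0.001] then SHIFT [-0.3 -0.3 99.4] grip 51.3 0.0 F [-0.7 -1.2  1.1]
bail_bar 0.65 [566. 155.  48.]
spindle_a 0.86 [590. 198.  22.]
spindle_a 0.73 [577. 110.  22.]
roll_a 0.94 [586. 110.  22.]
roll_a 0.62 [589. 203.  24.]
[[318.97542235 255.00000542]
 [353.39303916 186.38984384]
 [349.67581826 322.92925106]]
top [642.1 -93.2 978.8] 0.056
scene [ 399.  -318.2 1297.6] 1.0
```

View pics/w3.png

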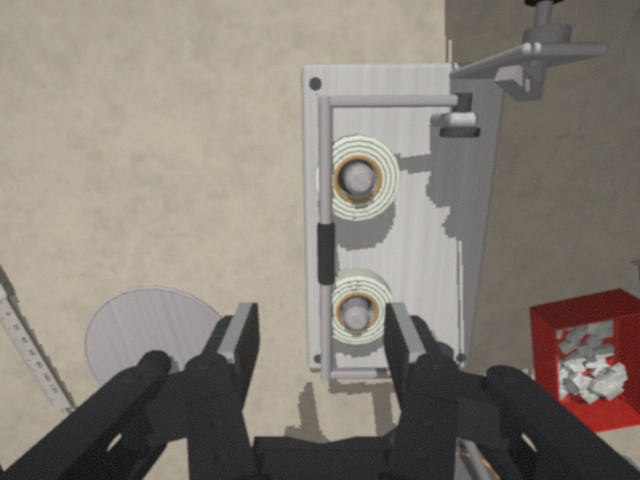

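View pics/p4c.png

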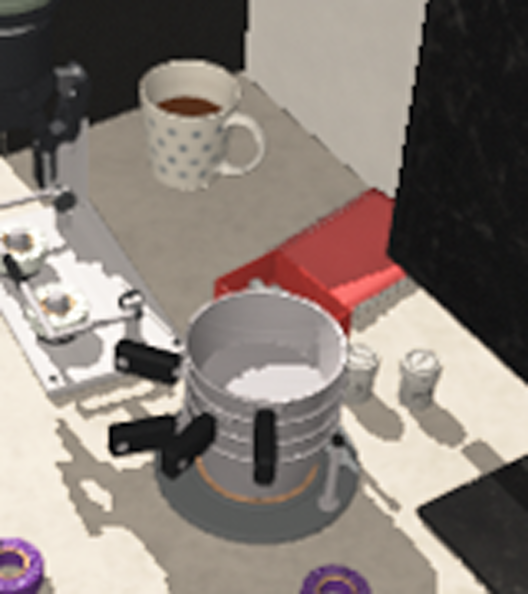

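```bash
python3 -m jog '[[[0,4,20,0,0,0,0.6],[0,0,25,0,0,0,0.6],[0,0,25,0,0,0,0.6],[0,0,20,0,0,0,0.5],[0,0,9,0,0,0,0.5]]]' 40; python3 -m jog '[[[0,0,0,0,0,0,0],[0,0,0,0,0,0,0],[0,0,0,0,0,0,0],[0,0,0,0,0,0,0],[0,0,0,0,0,0,0]]]' 40
python3 - <<'E'
from h import *
go(.566,.1573,.101,1.438)
E
```

```text
clock: 36.2
position: [0.5656, 0.1578, 0.0997]
tool_rot: [-3.14, 0.001, 1.438]
force: [0.0, 0.0, 0.3]
grip_width: 0.0424
finger_force: 0.0
clock: 36.7
position: [0.5655, 0.1583, 0.1021]
tool_rot: [-3.14, -0.0, 1.438]
force: [-6.4, -0.4, 1.5]
grip_width: 0.0094
finger_force: 38.9
 t 36.7 at [565.5 158.3 102.1] [-3.14  -0.     1.438] TURN [-0.001 -0.     0.   ] then SHIFT [-0.9  0.7  1.1] grip 9.4 38.9 F [-6.4 -0.4  1.5]
```

```bash
python3 -m jog '[[[0,0.8,-11.2,0,0,0,0],[0,2.5,-11,0,0,0,0],[0,4.1,-10.5,0,0,0,0],[0,5.6,-9.7,0,0,0,0],[0,7,-8.8,0,0,0,0]]]' 40; python3 -m jog '[[[0,8.3,-7.6,0,0,0,0],[0,9.3,-6.3,0,0,0,0],[0,10.1,-4.9,0,0,0,0],[0,10.8,-3.3,0,0,0,0],[0,11.1,-1.6,0,0,0,0]]]'
python3 - <<'E'
from h import *
go(.566,.1573,.101,1.438)
E
```

```text
clock: 37.2
position: [0.5834, 0.156, 0.1538]
tool_rot: [-3.135, 0.0, 1.439]
force: [-24.6, 2.9, 12.1]
grip_width: 0.0092
finger_force: 39.7
clock: 37.7
position: [0.6353, 0.1493, 0.1783]
tool_rot: [3.142, -0.001, 1.438]
force: [-8.2, 1.4, 12.9]
grip_width: 0.0093
finger_force: 41.7
 t 37.7 at [635.3 149.3 178.3] [ 3.142e+00 -1.000e-03  1.438e+00] TURN [ 0.    -0.001  0.   ] then SHIFT [ -1.3 -69.7  77.3] grip 9.3 41.7 F [-8.2  1.4 12.9]
```

```bash
python3 -m jog '[[[0,5.6,-1,0,0,0,0],[0,5.6,-0.5,0,0,0,0],[0,5.5,0.8,0,0,0,0],[0,5.5,0.9,0,0,0,0]]]' 40; python3 -m jog '[[[0,5.4,1.6,0,0,0,0],[0,5.3,1.7,0,0,0,0],[0,5.1,2.4,0,0,0,0],[0,5,2.5,0,0,0,0]]]'
python3 - <<'E'
from h import *
go(.566,.1573,.101,1.438)
E
```

```text
clock: 38.1
position: [0.6573, 0.1464, 0.178]
tool_rot: [3.141, -0.001, 1.438]
force: [-7.8, 3.1, 1.3]
grip_width: 0.0088
finger_force: 39.5
clock: 38.5
position: [0.6782, 0.1437, 0.17]
tool_rot: [3.14, -0.001, 1.438]
force: [-7.1, 2.1, 3.9]
grip_width: 0.0093
finger_force: 39.7
 t 38.5 at [678.2 143.7 170. ] [ 3.140e+00 -1.000e-03  1.438e+00] TURN [ 0.001 -0.001  0.   ] then SHIFT [  -1.4 -113.    69. ] grip 9.3 39.7 F [-7.1  2.1  3.9]
```

```bash
python3 -m jog '[[[0,3.5,1.8,0,0,0,0],[0,3.5,2.2,0,0,0,0],[0,0,0,0,0,0,0],[0,-3.5,-2.2,0,0,0,0],[0,-3.5,-1.8,0,0,0,0]]]' 40
python3 -m jog '[[[0,-3,-1.4,0,0,0,0],[0,0,0,0,0,0,0]]]'; python3 -m jog '[[[0,-2,-0.8,0,0,0,0],[0,0,0,0,0,0,0]]]'
```

```text
clock: 39.0
position: [0.6787, 0.1436, 0.1702]
tool_rot: [3.138, -0.001, 1.438]
force: [1.6, 1.7, 4.6]
grip_width: 0.0094
finger_force: 39.4
clock: 39.2
position: [0.6756, 0.144, 0.1716]
tool_rot: [3.138, -0.001, 1.438]
force: [1.0, 2.5, 8.9]
grip_width: 0.0092
finger_force: 40.6
clock: 39.4
position: [0.6741, 0.1442, 0.1724]
tool_rot: [3.138, -0.002, 1.438]
force: [2.4, 1.8, 8.8]
grip_width: 0.0092
finger_force: 40.7
```

```bash
python3 -m jog '[[[0,0,0,0,0,0,0.2],[0,0,0,0,0,0,0.5],[0,0,0,0,0,0,0.5],[0,0,-25,0,0,0,0.6],[0,0,-40,0,0,0,1]]]'; python3 -m jog '[[[0,-30,-30,0,0,0,1],[0,-35,0,0,0,0,1],[0,-35,0,0,0,0,1],[0,0,0,0,0,0,1],[0,0,0,0,0,0,1]]]'
python3 - <<'E'
from h import *
f=wrist(); save(f,'w4.png'); pts(f,['bail_bar','spindle_a','roll_a'],3); go(.581,.1541,.26,1.438)
E
```

```text
clock: 39.9
position: [0.6718, 0.1436, 0.2336]
tool_rot: [-3.138, 0.002, 1.438]
force: [0.1, 0.1, -0.2]
grip_width: 0.0644
finger_force: 0.0
clock: 40.4
position: [0.5736, 0.1574, 0.2655]
tool_rot: [3.141, -0.0, 1.438]
force: [0.1, -0.6, 0.5]
grip_width: 0.0854
finger_force: 0.0
bail_bar 0.69 [665. 142. 116.]
bail_bar 0.67 [642. -98.  30.]
bail_bar 0.45 [584. 110.  21.]
spindle_a 0.83 [590. 195.  22.]
spindle_a 0.66 [580. 112.  22.]
spindle_a 0.49 [588. -22.  80.]
roll_a 0.89 [591. 201.  26.]
roll_a 0.86 [ 417. -102.   -1.]
roll_a 0.83 [585. 112.  21.]
 t 40.6 at [574.4 156.8 264.8] [3.141 0.    1.437] TURN [ 0.     0.    -0.001] then SHIFT [-1.8  6.9  4.8] grip 85.7 0.0 F [-0.  -0.8  0.5]
```

View pics/w4.png

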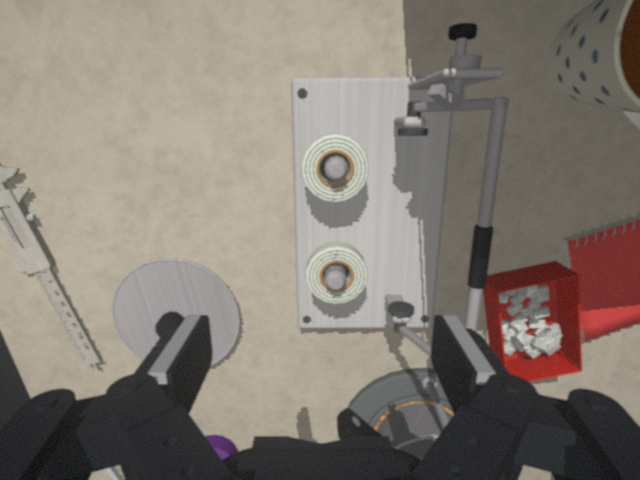

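```bash
python3 - <<'E'
from h import *
f=wrist()
for u,v in((335.5,168.5),(337.5,273.5)):
    P=ray(f,u,v,.040); print(np.round(P*1e3,1)); go(P[0],P[1],.20,1.438)
im=f['img']
g=cv2.cvtColor(im,cv2.COLOR_RGB2GRAY)
c=cv2.HoughCircles(cv2.medianBlur(g,3),cv2.HOUGH_GRADIENT,1.2,60,param1=80,param2=22,minRadius=26,maxRadius=40); print(c)
E
```

```text
[592.2 198.8  40. ]
 t 40.65 at [574.3 156.8 264.7] [3.142 0.    1.437] TURN [ 0.     0.    -0.001] then SHIFT [44.  12.2 64.7] grip 85.6 0.0 F [-0.1 -0.1 -1. ]
[583.4 112.9  40. ]
 t 40.65 at [574.3 156.8 264.7] [3.142 0.    1.437] TURN [ 0.     0.    -0.001] then SHIFT [-42.3  14.9  64.7] grip 85.6 0.0 F [-0.1 -0.1 -1. ]
[[[334.2     165.       32.24   ]
  [335.40002 270.6      32.     ]
  [538.2     348.6      34.04   ]
  [394.2     411.00003  38.     ]
  [205.8     335.40002  27.32   ]]]
```

```bash
python3 -m jog '[[[22,6,30,0,0,0,1],[22,6,30,0,0,0,0.8],[0,0,30,0,0,0,0.8],[0,0,30,0,0,0,0.8],[0,0,25,0,0,0,0.8]]]' 40; python3 -m jog '[[[0,0,16,0,0,0,0.8],[0,0,6.5,0,0,0,0.8],[0,0,0,0,0,0,0.4],[0,0,0,0,0,0,0],[0,0,0,0,0,0,0]]]' 40
python3 -m jog '[[[0,0,0,0,0,0,0],[0,0,0,0,0,0,0]]]'
python3 - <<'E'
from h import *
go(.6413,-.095,.26,1.438)
E
```

```text
clock: 41.15
position: [0.5914, 0.1988, 0.1179]
tool_rot: [-3.141, 0.001, 1.438]
force: [-0.0, -0.6, -0.4]
grip_width: 0.0687
finger_force: 0.0
clock: 41.65
position: [0.592, 0.1993, 0.0986]
tool_rot: [3.14, -0.001, 1.438]
force: [-0.3, -0.6, -0.0]
grip_width: 0.0504
finger_force: 41.5
clock: 41.85
position: [0.5917, 0.1993, 0.098]
tool_rot: [3.141, -0.001, 1.438]
force: [-0.5, -0.5, 4.0]
grip_width: 0.0507
finger_force: 41.9
 t 41.85 at [591.7 199.3  98. ] [ 3.141e+00 -1.000e-03  1.438e+00] TURN [ 0.001 -0.001 -0.   ] then SHIFT [-285.1   88.2 -162. ] grip 50.7 41.9 F [-0.5 -0.5  4. ]
```

```bash
python3 -m jog '[[[0,0,-10,0,0,0,0],[0,0,-25,0,0,0,0],[0,0,-40,0,0,0,0],[0,0,-45,0,0,0,0],[0,0,-40,0,0,0,0]]]' 50; python3 -m jog '[[[-20,6,0,0,0,0,0],[-35,11,0,0,0,0,0],[-35,11,0,0,0,0,0],[-35,11,0,0,0,0,0],[-35,11,0,0,0,0,0]]]'; python3 -m jog '[[[-35,11,0,0,0,0,0],[-35,11,0,0,0,0,0],[-30,9,0,0,0,0,0],[-20,6,0,0,0,0,0],[-5,1,0,0,0,0,0]]]';  python3 -m jog '[[[0,0,0,0,0,0,0],[0,0,0,0,0,0,0]]]'
python3 - <<'E'
from h import *
go(.6405,-.0945,.167,1.438)
f=bot.grab_frame('scene')
r=bot.trace('roll_a',f); print([(round(d['conf'],2),np.argwhere(d['region']).mean(0)[::-1].round()) for d in r])
s=bot.observe()['position']; print(proj(f,[[s[0],s[1],s[2]-.067]]))
f=wrist(); save(f,'w5.png')
r=bot.trace('pan_a',f); print([(round(d['conf'],2),np.argwhere(d['region']).mean(0)[::-1].round(),d['region'].sum()) for d in r])
E
```

```text
clock: 42.35
position: [0.5913, 0.1989, 0.2603]
tool_rot: [3.141, -0.0, 1.437]
force: [0.4, 0.1, -0.2]
grip_width: 0.05
finger_force: 52.0
clock: 42.85
position: [0.6197, 0.0325, 0.2584]
tool_rot: [3.141, -0.0, 1.438]
force: [0.4, 0.2, -0.6]
grip_width: 0.0503
finger_force: 52.0
clock: 43.35
position: [0.6406, -0.0981, 0.2583]
tool_rot: [3.141, 0.001, 1.434]
force: [0.5, -0.4, 0.1]
grip_width: 0.05
finger_force: 52.0
clock: 43.55
position: [0.6408, -0.0937, 0.2576]
tool_rot: [-3.141, -0.001, 1.439]
force: [0.4, -0.1, -0.5]
grip_width: 0.0501
finger_force: 52.0
 t 43.55 at [640.8 -93.7 257.6] [-3.141e+00 -1.000e-03  1.439e+00] TURN [-0.    -0.001  0.001] then SHIFT [-0.9 -0.2 90.6] grip 50.1 52.0 F [ 0.4 -0.1 -0.5]
[(0.84, array([391., 302.])), (0.74, array([308., 215.])), (0.74, array([181., 197.])), (0.71, array([293., 293.])), (0.56, array([373., 206.]))]
[[370.03635173 205.86510496]]
[(0.8, array([200., 215.]), np.int64(2028)), (0.78, array([323., 244.]), np.int64(25744)), (0.7, array([194., 321.]), np.int64(2097)), (0.7, array([321., 326.]), np.int64(12322)), (0.57, array([219., 146.]), np.int64(3125))]
```

```bash
python3 -m jog '[[[0,0,20,0,0,0,0],[0,0,25,0,0,0,0],[0,0,20,0,0,0,0],[0,0,12,0,0,0,0],[0,0,6,0,0,0,0]]]'; python3 -m jog '[[[0,0,3,0,0,0,0],[0,0,2,0,0,0,0],[0,0,1,0,0,0,0],[0,0,0,0,0,0,0]]]'
python3 - <<'E'
from h import *
go(.6405,-.0945,.167,1.438)
E
```

```text
clock: 44.25
position: [0.6407, -0.0946, 0.1736]
tool_rot: [-3.141, 0.0, 1.438]
force: [0.2, 0.3, -1.0]
grip_width: 0.05
finger_force: 52.0
clock: 44.65
position: [0.641, -0.095, 0.1689]
tool_rot: [3.141, -0.0, 1.438]
force: [0.5, 0.5, -0.1]
grip_width: 0.0503
finger_force: 52.0
 t 44.65 at [641.  -95.  168.9] [ 3.141 -0.     1.438] TURN [ 0.001 -0.    -0.   ] then SHIFT [ 0.5 -0.6  1.9] grip 50.3 52.0 F [ 0.5  0.5 -0.1]
```

```bash
python3 -m jog '[[[0,0,1,0,0,0,0],[0,0,0,0,0,0,0]]]'; python3 -m jog '[[[0,0,1,0,0,0,0],[0,0,0,0,0,0,0]]]';  python3 -m jog '[[[0,0,1,0,0,0,0],[0,0,0,0,0,0,0]]]'
```

```text
clock: 44.85
position: [0.6409, -0.095, 0.1676]
tool_rot: [3.141, -0.0, 1.438]
force: [-0.3, 0.1, -0.4]
grip_width: 0.0502
finger_force: 52.0
clock: 45.05
position: [0.6408, -0.095, 0.1664]
tool_rot: [-3.141, 0.0, 1.438]
force: [-0.3, -0.1, -0.5]
grip_width: 0.0501
finger_force: 52.0
clock: 45.25
position: [0.6409, -0.095, 0.1661]
tool_rot: [3.141, -0.0, 1.438]
force: [-4.2, 1.1, 9.8]
grip_width: 0.05
finger_force: 53.0
```

```bash
python3 -m jog '[[[0,0,-0.5,0,0,0,0.65],[0,0,0,0,0,0,0.65],[0,0,-8,0,0,0,0.65],[0,0,-30,0,0,0,0.65],[0,0,-40,0,0,0,0.8]]]'; python3 -m jog '[[[0,0,-20,0,0,0,0.8],[20,-5,0,0,0,0,0.8],[35,-9,0,0,0,0,0.8],[35,-9,0,0,0,0,0.8],[35,-9,0,0,0,0,0.8]]]'; python3 -m jog '[[[35,-9,0,0,0,0,0.8],[30,-9,0,0,0,0,0.8],[8,0,0,0,0,0,0.8],[0,0,0,0,0,0,0.8],[0,0,0,0,0,0,0.8]]]'
python3 - <<'E'
from h import *
go(.583,.1125,.0977,1.438)
f=wrist(); pts(f,['roll_a','spindle_a'],3)
g=cv2.cvtColor(f['img'],cv2.COLOR_RGB2GRAY)
u=proj(f,[[.583,.1125,.04]])[0]; print(u)
c=cv2.HoughCircles(cv2.medianBlur(g,3),cv2.HOUGH_GRADIENT,1.2,40,param1=80,param2=22,minRadius=28,maxRadius=45)
for q in c[0][:6]: print(q, np.round(ray(f,q[0],q[1],.04)*1e3,1))
g=bot.grab_frame('top'); save(g,'t5.png')
for z,nm in((.04,'pan_a'),):
    r=region(g,nm,.642,-.096,.1)
    if r is not None: p,cc=fit([(g,r)],'pan',.642,-.096,.98,.07); print(np.round(p*1e3,1),round(cc,3))
pts(g,['roll_a'],6)
E
```

```text
clock: 45.75
position: [0.6401, -0.095, 0.2439]
tool_rot: [-3.139, 0.0, 1.438]
force: [0.4, 0.1, 0.1]
grip_width: 0.0682
finger_force: 0.0
clock: 46.25
position: [0.6254, 0.0344, 0.2646]
tool_rot: [3.141, -0.0, 1.437]
force: [0.2, 0.1, -0.1]
grip_width: 0.0683
finger_force: 0.0
clock: 46.75
position: [0.6177, 0.1067, 0.2643]
tool_rot: [3.141, 0.001, 1.437]
force: [-0.3, -1.4, -0.1]
grip_width: 0.0685
finger_force: 0.0
 t 46.75 at [617.7 106.7 264.3] [3.141e+00 1.000e-03 1.437e+00] TURN [ 0.     0.001 -0.001] then SHIFT [  1.2 -35.2 166.6] grip 68.5 0.0 F [-0.3 -1.4 -0.1]
roll_a 0.66 [584. 112.  20.]
spindle_a 0.72 [593. 197.  23.]
spindle_a 0.56 [578. 110.  23.]
[275.28780931 223.10388223]
[274.2 222.6  32.2] [582.2 113.   40. ]
[340.2  382.2   40.36] [616.3 -44.3  40. ]
[ 90.600006 261.        43.      ] [427.4 101.   40. ]
[379.80002  396.6       33.760002] [651.  -65.2  40. ]
[497.40002 273.       33.64   ] [758.4  45.7  40. ]
[484.2      316.2       33.760002] [747.5   6.5  40. ]
roll_a 0.77 [645. -92.  93.]
roll_a 0.75 [419. -97.   2.]
roll_a 0.49 [ 616. -249.    0.]
roll_a 0.44 [588. -26.  82.]
```

```bash
python3 -m jog '[[[1,-18,0,0,0,0,0.8],[0.5,-17.5,20,0,0,0,0.8],[0,0,35,0,0,0,0.8],[0,0,35,0,0,0,0.8],[0,0,35,0,0,0,0.8]]]' 50; python3 -m jog '[[[0,0,25,0,0,0,0.8],[0,0,16,0,0,0,0.8],[0,0,0,0,0,0,0.4],[0,0,0,0,0,0,0],[0,0,0,0,0,0,0]]]' 50
python3 -m jog '[[[0,0,0,0,0,0,0],[0,0,0,0,0,0,0]]]'
```

```text
clock: 47.55
position: [0.5826, 0.1139, 0.138]
tool_rot: [3.141, -0.0, 1.438]
force: [1.6, 0.6, 0.0]
grip_width: 0.0684
finger_force: 0.0
clock: 48.05
position: [0.5827, 0.1139, 0.099]
tool_rot: [3.141, -0.0, 1.438]
force: [-3.1, -1.9, -1.4]
grip_width: 0.0498
finger_force: 52.2
clock: 48.25
position: [0.5827, 0.114, 0.0987]
tool_rot: [3.141, -0.0, 1.438]
force: [-3.6, -2.6, 1.2]
grip_width: 0.0494
finger_force: 52.6
```

```bash
python3 -m jog '[[[0,0,-10,0,0,0,0],[0,0,-25,0,0,0,0],[0,0,-40,0,0,0,0],[0,0,-45,0,0,0,0],[0,0,-45,0,0,0,0]]]' 50; python3 -m jog '[[[-20,9,0,0,0,0,0],[-32,14,0,0,0,0,0],[-32,14,0,0,0,0,0],[-32,14,0,0,0,0,0],[-32,14,0,0,0,0,0]]]'; python3 -m jog '[[[-31,12,0,0,0,0,0],[-15,6,0,0,0,0,0],[-5,2,0,0,0,0,0],[0,0,0,0,0,0,0],[0,0,0,0,0,0,0]]]'
python3 - <<'E'
from h import *
go(.641,-.095,.186,1.438)
f=wrist(); g=bot.grab_frame('scene'); save(g,'s6.png')
s=bot.observe()['position']; u=proj(g,[[s[0],s[1],s[2]-.067]])[0]
print(u,[(round(d['conf'],2),np.argwhere(d['region']).mean(0)[::-1].round(),d['region'].sum()) for d in bot.trace('roll_a',g)])
E
```

```text
clock: 48.75
position: [0.5826, 0.1141, 0.2658]
tool_rot: [3.14, -0.001, 1.438]
force: [0.5, 1.3, -0.5]
grip_width: 0.05
finger_force: 52.4
clock: 49.25
position: [0.628, -0.0424, 0.2643]
tool_rot: [3.14, -0.001, 1.438]
force: [-0.2, 0.7, 0.4]
grip_width: 0.05
finger_force: 52.4
clock: 49.75
position: [0.6405, -0.0927, 0.2631]
tool_rot: [-3.142, -0.001, 1.439]
force: [-0.3, -0.1, -1.3]
grip_width: 0.05
finger_force: 52.4
 t 49.75 at [640.5 -92.7 263.1] [-3.142e+00 -1.000e-03  1.439e+00] TURN [-0.    -0.001  0.001] then SHIFT [-2.2  0.8 77.1] grip 50.0 52.4 F [-0.3 -0.1 -1.3]
[369.88132478 204.0212197 ] [(0.81, array([373., 205.]), np.int64(319)), (0.75, array([293., 293.]), np.int64(308)), (0.75, array([391., 302.]), np.int64(347)), (0.71, array([369., 233.]), np.int64(253)), (0.54, array([182., 197.]), np.int64(239))]
```

```bash
python3 -m jog '[[[-2,0.6,20,0,0,0,0],[0,0,25,0,0,0,0],[0,0,20,0,0,0,0],[0,0,8,0,0,0,0],[0,0,2,0,0,0,0]]]'; python3 -m jog '[[[0,0,1,0,0,0,0],[0,0,1,0,0,0,0],[0,0,0,0,0,0,0]]]'; python3 -m jog '[[[0,0,1,0,0,0,0],[0,0,0,0,0,0,0]]]'
```

```text
clock: 50.4
position: [0.6406, -0.096, 0.1874]
tool_rot: [-3.141, 0.0, 1.438]
force: [-0.3, 0.1, 0.2]
grip_width: 0.0501
finger_force: 52.4
clock: 50.7
position: [0.641, -0.0965, 0.1867]
tool_rot: [3.141, -0.0, 1.438]
force: [-0.2, -0.1, 0.5]
grip_width: 0.0499
finger_force: 52.4
clock: 50.9
position: [0.6408, -0.0965, 0.1851]
tool_rot: [3.141, -0.0, 1.438]
force: [-0.0, 0.9, -0.6]
grip_width: 0.05
finger_force: 52.4
```

```bash
python3 -m jog '[[[0,0,0.7,0,0,0,0],[0,0,0,0,0,0,0]]]'; python3 -m jog '[[[0,0,0.7,0,0,0,0],[0,0,0,0,0,0,0]]]'
```

```text
clock: 51.1
position: [0.6407, -0.0965, 0.1842]
tool_rot: [-3.142, 0.0, 1.438]
force: [0.2, 0.0, -0.8]
grip_width: 0.05
finger_force: 52.4
clock: 51.3
position: [0.6408, -0.0965, 0.1836]
tool_rot: [3.141, -0.0, 1.438]
force: [-0.1, -0.0, 1.1]
grip_width: 0.0502
finger_force: 52.6
```

```bash
python3 -m jog '[[[0,0,-0.3,0,0,0,0.65],[0,0,0,0,0,0,0.65],[0,0,-8,0,0,0,0.65],[0,0,-30,0,0,0,0.65],[0,0,-40,0,0,0,0.65]]]'; python3 -m jog '[[[10,-15,0,0,0,0,0.6],[30,-30,0,0,0,0,0.6],[30,-30,0,0,0,0,0.6],[30,-30,0,0,0,0,0.6],[30,-30,0,0,0,0,0.6]]]'; python3 -m jog '[[[20,-20,0,0,0,0,0.6],[10,-10,0,0,0,0,0.6],[0,0,0,0,0,0,0.6]]]'
python3 - <<'E'
from h import *
go(.4203,.0759,.2,1.438)
g=bot.grab_frame('top'); save(g,'t7.png')
pts(g,['lid'],2); pts(g,['roll_a'],6)
r=region(g,'lid',.421,.0755,.006)
if r is not None: p,c=fit([(g,r)],'lid',.421,.0755,0,0); print('lid',np.round(p*1e3,1),round(c,3))
r=region(g,'pan_a',.642,-.094,.1)
if r is not None: p,c=fit([(g,r)],'pan',.642,-.094,.98,.07); print('top pan',np.round(p*1e3,1),round(c,3))
r=region(g,'roll_a',.642,-.094,.126)
if r is not None: p,c=fit([(g,r)],'roll',.642,-.094,0,.108); print('top roll',np.round(p*1e3,1),round(c,3))
s=bot.grab_frame('scene'); save(s,'s7.png')
a=np.hstack([cv2.resize(g['img'][175:255,310:395],(400,376),interpolation=cv2.INTER_CUBIC),cv2.resize(s['img'][185:285,320:426],(400,376),interpolation=cv2.INTER_CUBIC)])
cv2.imwrite('pics/x7.png',a[:,:,::-1])
E
```

```text
clock: 51.8
position: [0.6401, -0.0965, 0.2619]
tool_rot: [-3.139, 0.0, 1.438]
force: [0.3, -0.4, 0.6]
grip_width: 0.0554
finger_force: 0.0
clock: 52.3
position: [0.5231, 0.0513, 0.2624]
tool_rot: [3.141, -0.0, 1.438]
force: [0.0, 0.5, 0.1]
grip_width: 0.0511
finger_force: 0.0
clock: 52.6
position: [0.498, 0.0853, 0.2624]
tool_rot: [3.141, -0.001, 1.44]
force: [-0.2, -1.0, -0.9]
grip_width: 0.0512
finger_force: 0.0
 t 52.6 at [498.   85.3 262.4] [ 3.141e+00 -1.000e-03  1.440e+00] TURN [ 0.    -0.001  0.002] then SHIFT [-19.6 -75.8  62.4] grip 51.2 0.0 F [-0.2 -1.  -0.9]
lid 0.8 [421.  76.  -6.]
lid 0.68 [667. 143. 111.]
roll_a 0.76 [ 618. -248.   -2.]
roll_a 0.57 [646. -88.  90.]
roll_a 0.56 [ 420. -100.    1.]
roll_a 0.51 [ 637. -104.  107.]
roll_a 0.46 [309. 388.  -3.]
lid [418.2  -1.1 741.9] 0.94
top pan [642.4 -93.6 982.1] 0.325
top roll [641.8 -99.  209.2] 0.32
```

View pics/x7.png

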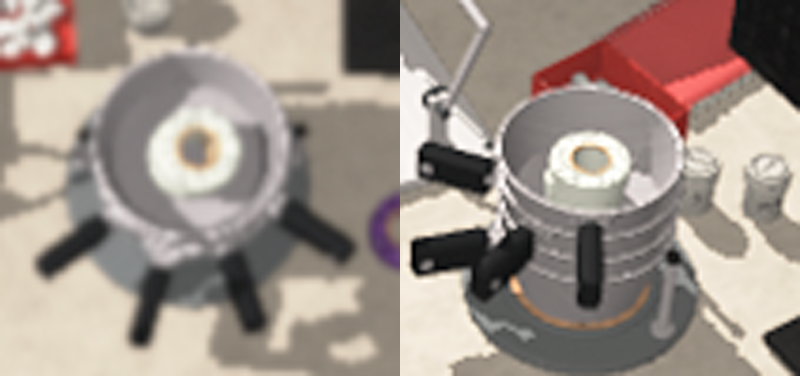

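```bash
python3 -m jog '[[[-8,-30,10,0,0,0,0.6],[-8,-30,20,0,0,0,0.6],[-4,-16,20,0,0,0,0.6],[0,0,12,0,0,0,0.6],[0,0,0,0,0,0,0.6]]]'
python3 - <<'E'
from h import *
go(.4203,.0759,.083,1.438)
f=wrist(); u=proj(f,[[.4203,.0759,.030]])[0]; print(u)
im=f['img']; dark=(im.max(2)<75).astype(np.uint8)
n,l,st,ce=cv2.connectedComponentsWithStats(dark)
for i in range(1,n):
    if 300<st[i,4]<6000: print(st[i],ce[i].round(1),np.round(ray(f,*ce[i],.027)*1e3,1))
pts(f,['lid'],2)
E
```

```text
clock: 53.45
position: [0.42, 0.0737, 0.199]
tool_rot: [-3.14, 0.001, 1.437]
force: [-0.0, -0.1, 0.6]
grip_width: 0.0513
finger_force: 0.0
 t 53.45 at [420.   73.7 199. ] [-3.140e+00  1.000e-03  1.437e+00] TURN [-0.002  0.001 -0.001] then SHIFT [  2.2   0.  116. ] grip 51.3 0.0 F [-0.  -0.1  0.6]
[319.88559911 243.36347896]
[ 550    0   75   35 1965] [583.4  13.9] [583.1 188.4  27. ]
[ 526  123   68   64 2362] [553.3 153.4] [570.7 113.7  27. ]
[308 223  33  37 998] [324.1 241.2] [423.1  76.1  27. ]
[611 308  29  37 351] [631.  323.9] [632.  -14.4  27. ]
lid 0.61 [422.  73.  -1.]
```

```bash
python3 -m jog '[[[2.5,2,30,0,0,0,0.6],[0,0,35,0,0,0,0.6],[0,0,30,0,0,0,0.6],[0,0,14,0,0,0,0.6],[0,0,5,0,0,0,0.5]]]' 60; python3 -m jog '[[[0,0,0,0,0,0,0],[0,0,0,0,0,0,0],[0,0,0,0,0,0,0],[0,0,0,0,0,0,0],[0,0,0,0,0,0,0]]]' 60; python3 -m jog '[[[0,0,-10,0,0,0,0],[0,0,-30,0,0,0,0],[0,0,-45,0,0,0,0],[0,0,-50,0,0,0,0],[0,0,-45,0,0,0,0]]]' 60
python3 - <<'E'
from h import *
go(.6405,-.0945,.265,1.438)
E
```

```text
clock: 54.05
position: [0.4231, 0.0762, 0.0851]
tool_rot: [-3.141, 0.0, 1.437]
force: [0.7, -0.4, -0.0]
grip_width: 0.0429
finger_force: 0.0
clock: 54.55
position: [0.4233, 0.0767, 0.0866]
tool_rot: [3.14, -0.001, 1.438]
force: [0.0, -0.5, 11.3]
grip_width: 0.0216
finger_force: 59.9
clock: 55.05
position: [0.4222, 0.076, 0.2686]
tool_rot: [3.142, -0.0, 1.437]
force: [1.2, 1.3, -0.8]
grip_width: 0.0209
finger_force: 59.3
 t 55.05 at [422.2  76.  268.6] [ 3.142 -0.     1.437] TURN [ 0.    -0.    -0.001] then SHIFT [-140.1  238.9    3.6] grip 20.9 59.3 F [ 1.2  1.3 -0.8]
```

```bash
python3 -m jog '[[[-10,18,0,0,0,0,0],[-19,32,0,0,0,0,0],[-19,32,0,0,0,0,0],[-19,32,0,0,0,0,0],[-19,32,0,0,0,0,0]]]'; python3 -m jog '[[[-19,32,0,0,0,0,0],[-19,32,0,0,0,0,0],[-12,22,0,0,0,0,0],[-4,7,0,0,0,0,0],[0,0,0,0,0,0,0]]]'; python3 -m jog '[[[0,0,0,0,0,0,0],[0,0,0,0,0,0,0]]]'
cat > lidfit.py <<'E'
from h import *
def f1():
    p0=bot.observe()['position']; z=p0[2]-.0866; x,y=p0[:2]
    f=bot.grab_frame('scene'); u=proj(f,[[x,y,z+.007]])[0].astype(int)
    c=sorted(bot.trace('lid',f),key=lambda d:np.linalg.norm(np.argwhere(d['region']).mean(0)[::-1]-u)); g=c[0]['region']
    M['disc']=M['lid'][:1]; w=np.ones((480,640)); 
    im=f['img'].astype(int); dark=((im.max(2)<75)|((im[:,:,1]-im[:,:,0])>6)).astype(np.uint8)
    w=1-cv2.dilate(dark,np.ones((5,5))); w[g]=1
    R=36; x0,y0=u-R; roi=(x0,y0,2*R,2*R); sl=np.s_[y0:y0+2*R,x0:x0+2*R]
    cost=lambda p:(np.abs(render(f,'disc',x+p[0]/1e3,y+p[1]/1e3,0,z,roi=roi)-g[sl])*w[sl]).sum()/g.sum()
    r=minimize(cost,[4,-2],method='Nelder-Mead',options=dict(initial_simplex=np.array([[4,-2],[8,-2],[4,3.]])))
    print('tcp',np.round(p0*1e3,1),'lid in scene',np.round([x*1e3+r.x[0],y*1e3+r.x[1]],1),'off',r.x.round(1),round(r.fun,3),g.sum(),c[0]['conf'])
    r=bot.trace('pan_a',f); print([(round(d['conf'],2),np.argwhere(d['region']).mean(0)[::-1].round(),d['region'].sum()) for d in r])
f1(); go(.6405,-.0945,.2106,1.438)
E
python3 lidfit.py
python3 - <<'E'
from h import *
# top pan rim in the earlier scene picture (s7), fit to bright rim not possible without trace; use top pan fit from p4 scene
f=bot.grab_frame('scene'); save(f,'s8.png'); print(f['R'].tolist(),f['t'].tolist(),f['intrinsics'].tolist())
E
```

```text
clock: 55.55
position: [0.5568, -0.0291, 0.2668]
tool_rot: [3.141, -0.0, 1.438]
force: [0.4, 0.8, -1.2]
grip_width: 0.0214
finger_force: 59.3
clock: 56.05
position: [0.641, -0.0946, 0.2662]
tool_rot: [-3.141, 0.001, 1.437]
force: [-0.6, 0.6, -1.5]
grip_width: 0.0214
finger_force: 59.3
clock: 56.25
position: [0.6405, -0.093, 0.2662]
tool_rot: [-3.141, -0.001, 1.439]
force: [-0.4, 0.6, -1.4]
grip_width: 0.0217
finger_force: 59.3
tcp [640.5 -93.  266.2] lid in scene [644.1 -94.6] off [ 3.6 -1.6] 0.037 1111 0.81
[(0.86, array([355., 258.]), np.int64(580)), (0.73, array([348., 238.]), np.int64(327)), (0.6, array([371., 238.]), np.int64(771)), (0.17, array([327., 175.]), np.int64(130))]
 t 56.4 at [640.8 -93.4 266.2] [ 3.141 -0.     1.438] TURN [ 0. -0.  0.] then SHIFT [-1.2 -0.1 55.6] grip 21.2 59.3 F [-1.1 -0.6 -0.9]
[[0.8611012226332821, -0.5083424123170608, 0.009626848868534032], [-0.3535220298676802, -0.6122383714867867, -0.7072385388802297], [0.36541327121179, 0.6056006673699085, -0.7069094517004424]] [-0.4876150983886145, 0.22523122999977982, 1.1785312677969764] [[515.3707396966415, 0.0, 322.0927923261812], [0.0, 515.3707396966415, 239.1594023133886], [0.0, 0.0, 1.0]]
```

```bash
python3 - <<'E'
from h import *
f=bot.grab_frame('scene')
for x,y in((.644,-.096),(.646,-.094),(.646,-.098)):
    p=proj(f,circ(.06,.13,x,y)); lo,hi=p.min(0),p.max(0)
    print(x,y,[round(float(k),1) for k in ((lo[0]-319.63)*3.774+400,(hi[0]-319.63)*3.774+400,(lo[1]-184.63)*3.76,(hi[1]-184.63)*3.76)],'seen 497 688 87 218')
E
```

```text
0.644 -0.096 [497.1, 682.0, 89.3, 215.8] seen 497 688 87 218
0.646 -0.094 [498.0, 682.7, 86.6, 212.8] seen 497 688 87 218
0.646 -0.098 [501.3, 686.3, 90.0, 216.7] seen 497 688 87 218
```

```bash
python3 -m jog '[[[-1.8,1.2,10,0,0,0,0],[0,0,20,0,0,0,0],[0,0,14,0,0,0,0],[0,0,5,0,0,0,0],[0,0,0,0,0,0,0]]]'; python3 -m jog '[[[0,0,2,0,0,0,0],[0,0,1,0,0,0,0],[0,0,1,0,0,0,0],[0,0,0,0,0,0,0]]]'; python3 -m jog '[[[0,0,1,0,0,0,0],[0,0,0,0,0,0,0]]]'; python3 lidfit.py
```

```text
clock: 57.0
position: [0.6418, -0.096, 0.216]
tool_rot: [-3.14, 0.0, 1.438]
force: [0.8, -0.1, -0.4]
grip_width: 0.0216
finger_force: 59.3
clock: 57.4
position: [0.6421, -0.096, 0.213]
tool_rot: [3.141, -0.0, 1.438]
force: [-1.3, -0.4, -0.9]
grip_width: 0.0216
finger_force: 59.3
clock: 57.6
position: [0.6421, -0.0959, 0.2119]
tool_rot: [3.141, -0.0, 1.438]
force: [0.0, 0.3, -0.6]
grip_width: 0.0213
finger_force: 59.3
tcp [642.1 -95.9 211.9] lid in scene [643.6 -99.9] off [ 1.5 -4. ] 0.04 1157 0.74
[(0.97, array([355., 259.]), np.int64(547)), (0.9, array([358., 251.]), np.int64(440)), (0.84, array([370., 249.]), np.int64(308)), (0.79, array([354., 241.]), np.int64(348)), (0.35, array([372., 228.]), np.int64(1113))]
 t 57.75 at [642.1 -95.9 211.9] [ 3.141 -0.     1.438] TURN [ 0. -0. -0.] then SHIFT [ 1.2 -1.8  1.3] grip 21.7 59.3 F [ 0.6  0.9 -1.1]
```

```bash
python3 -m jog '[[[0,0,1,0,0,0,0],[0,0,0,0,0,0,0]]]'; python3 -m jog '[[[0,0,0.7,0,0,0,0],[0,0,0,0,0,0,0]]]'
```

```text
clock: 57.95
position: [0.6421, -0.0959, 0.2109]
tool_rot: [3.141, -0.0, 1.438]
force: [-0.1, 0.8, 0.8]
grip_width: 0.0216
finger_force: 59.4
clock: 58.15
position: [0.6422, -0.0959, 0.2107]
tool_rot: [3.141, -0.0, 1.438]
force: [-1.9, 2.2, 9.2]
grip_width: 0.0213
finger_force: 60.2
```

Seated at the predicted height. Release, withdraw and verify.

```bash
python3 -m jog '[[[0,0,-0.3,0,0,0,0.5],[0,0,0,0,0,0,0.5],[0,0,0,0,0,0,0.5],[0,0,-25,0,0,0,0.5],[0,0,-35,0,0,0,0.5]]]'; python3 -m jog '[[[0,-30,-10,0,0,0,0.5],[20,-40,0,0,0,0,0.5],[20,-40,0,0,0,0,0.5],[20,-40,0,0,0,0,0.5],[20,-30,0,0,0,0,0.5]]]'; python3 -m jog '[[[0,0,0,0,0,0,0.5],[0,0,0,0,0,0,0.5],[0,0,0,0,0,0,0.5],[0,0,0,0,0,0,0.5],[0,0,0,0,0,0,0.5]]]'
python3 - <<'E'
from h import *
s=bot.grab_frame('scene'); g=bot.grab_frame('top'); pts(s,['bail_bar','lid','bin_tnuts'],2); pts(g,['bail_bar','lid','bin_tnuts'],2)
a=np.hstack([cv2.resize(g['img'][155:255,215:395],(400,222),interpolation=cv2.INTER_CUBIC).repeat(1,0),np.zeros((222,0,3),np.uint8)])
b=cv2.resize(s['img'][150:285,270:432],(400,333),interpolation=cv2.INTER_CUBIC)
cv2.imwrite('pics/x9.png',np.vstack([cv2.resize(a,(600,333)) if 0 else a,b])[:,:,::-1])
E
```

```text
clock: 58.65
position: [0.6413, -0.0959, 0.2696]
tool_rot: [-3.138, 0.001, 1.438]
force: [0.5, 1.2, -0.1]
grip_width: 0.0428
finger_force: 0.0
clock: 59.15
position: [0.472, 0.0079, 0.2804]
tool_rot: [-3.141, -0.0, 1.438]
force: [0.3, 1.5, -0.5]
grip_width: 0.0426
finger_force: 0.0
clock: 59.65
position: [0.4746, 0.0066, 0.2803]
tool_rot: [-3.142, 0.0, 1.437]
force: [-0.4, -0.1, -0.5]
grip_width: 0.0428
finger_force: 0.0
bail_bar 0.46 [675. 146. 114.]
lid 0.94 [ 640. -102.  122.]
bin_tnuts 0.73 [756.  34.   0.]
bin_tnuts 0.27 [675. 146. 115.]
bail_bar 0.46 [668. 144. 116.]
bail_bar 0.23 [647. -93.  13.]
lid 0.6 [637. -95. 120.]
bin_tnuts 0.55 [754.  29.  -2.]
bin_tnuts 0.45 [643. -99.  26.]
```

View pics/x9.png

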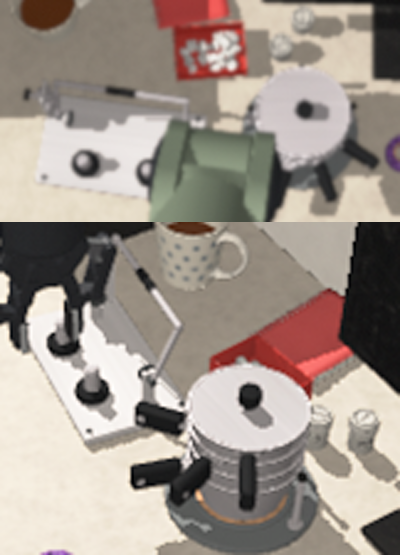

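The picture shows the lid closed and level on the stack (knob at (250,397)). Four handles are fanned at the front, the bail is hooked open, the spindles are empty and the bin hasn't moved.

```bash
python3 -c "
from workcell import bot
print(bot.job_done())"
```

```text
the job is handed in; nothing more can be done
None
```

The sampling set is made up and handed in at about 60 s on the robot clock: all four pans are nested on the stand with their handles fanned over the open front, both rolls lie one on the other in the topmost pan under the closed lid, the bail is hooked open, and the red bin is where it was.

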